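Load the tube warmer from the light tube stands

TASK

Take the loose cover plate off the tube warmer and lay it flat on the white board, then draw every sample tube straight up out of its light stand, without tipping or lifting the stand, and stand it upright on the warmer's tray. Once all the tubes are in, seat the cover back flat on both its pins and let go, then press the warmer's start button fully down, leaving the stands standing on the bench and the other bench things upright.

Things in the scene. Friction and masses are not known exactly. Their poses are not given: they have to be found in the camera images.
- warmer: Fixed white tube warmer: a tray, open at front and back, between two upright end walls (100 mm in x, 16 mm thick, at y = -118 and +118 mm, tops 138 mm above the bench). A pod 50 x 70 mm, 100 mm tall, at x = -100 mm carries the start button. Origin: on the bench under the middle of the tray; x points from the pod to the tray, y from wall to wall, z up.
- tray (a point): Centre of the tray floor, 20 mm above the bench, axes as the warmer's. Free floor 90 mm (x) by 220 mm (y), with an 8 mm high, 5 mm thick rim along front and back. Four tubes fit in a row along y, 54 mm apart (y = -81, -27, 27, 81 mm).
- seat (a point): Point midway between the two steel pins, level with the wall tops, 138 mm above the bench, axes as the warmer's: the cover's origin is here when seated. The pins stand on the wall tops at y = -118 and +118 mm, 12 mm tall, 10 mm thick, the upper half tapering to 4 mm.
- cover: Loose aluminium cover plate 100 (x) x 264 (y) x 5 mm, 250 g, with a 15 mm hole at y = -118 and +118 mm for the warmer's pins, and in its middle a black block handle 14 mm wide (x), 80 mm long (y), rising 34 mm above the plate's top. On the warmer at the start; fits either way round. Origin: centre of its underside; z up.
- board: Fixed white plastic board lying on the bench, 160 (x) x 300 (y) x 8 mm, where the cover is laid meanwhile. Origin: centre of its underside, top at 8 mm.
- stand_a: Light (60 g) free-standing white plastic stand that tips easily: base 50 (x) x 120 (y) x 6 mm, two open square cups at y = -32 and +32 mm, 36 mm outside, 32 mm inside, 60 mm deep, rims 66 mm above the bench. A cup may hold one tube, whose bottom is then 6 mm and top 116 mm above the bench. Origin: centre of the underside; z up.
- stand_b: Light (60 g) free-standing white plastic stand that tips easily: base 50 (x) x 120 (y) x 6 mm, two open square cups at y = -32 and +32 mm, 36 mm outside, 32 mm inside, 60 mm deep, rims 66 mm above the bench. A cup may hold one tube, whose bottom is then 6 mm and top 116 mm above the bench. Origin: centre of the underside; z up.
- tube1: Amber flat-bottomed sample tube with white screw cap, a plain 28 mm cylinder 110 mm tall (the cap is the top 24 mm), about 70 g, standing at the start in a cup of a stand with its upper 50 mm exposed; it may be absent (None). Origin: centre of its flat bottom; z runs up the tube to the cap.
- tube2: Amber flat-bottomed sample tube with white screw cap, a plain 28 mm cylinder 110 mm tall (the cap is the top 24 mm), about 70 g, standing at the start in a cup of a stand with its upper 50 mm exposed; it may be absent (None). Origin: centre of its flat bottom; z runs up the tube to the cap.
- tube3: Amber flat-bottomed sample tube with white screw cap, a plain 28 mm cylinder 110 mm tall (the cap is the top 24 mm), about 70 g, standing at the start in a cup of a stand with its upper 50 mm exposed; it may be absent (None). Origin: centre of its flat bottom; z runs up the tube to the cap.
- tube4: Amber flat-bottomed sample tube with white screw cap, a plain 28 mm cylinder 110 mm tall (the cap is the top 24 mm), about 70 g, standing at the start in a cup of a stand with its upper 50 mm exposed; it may be absent (None). Origin: centre of its flat bottom; z runs up the tube to the cap.
- start (a joint): Travel of the start button in m: 0 released, 0.006 fully down; a spring that needs 5 N when fully down and pushes back up when let go.
- start_top (a point): Middle of the top face of the start button, a 32 mm grey disc on top of the warmer's pod; it is pressed straight down.
- reagent: Bystander: closed amber bottle, 60 mm thick, 130 mm tall, loose. Origin: centre of its underside.
- beaker: Bystander: glass beaker, 68 mm wide, 85 mm tall, loose. Origin: centre of its underside.
- jar: Bystander: closed white jar, 48 mm thick, 55 mm tall, loose. Origin: centre of its underside.
Mind the look-alikes: they are no part of the job. Leave any pink or purple look-alike of the tube2 alone.

How it is judged:
By the outcome, as a careful person would: the job done as asked, in the order asked, and still so for the second after the job is handed in, with the robot touching nothing.
Of tube1, tube2, tube3, tube4 only 2 to 4 are there at a start; the rules pass over those that are not, and their reading is None.
At some moment in a run one of stand_a, stand_b may be knocked a few centimetres aside while the robot is not near it.
It also fails if it takes over 210 s, if anything falls off the work surface, if the arm or the gripper's body presses on something with over 40 N, if the wrist force passes 120 N, or if a joint passes its speed limit or range.

ROBOT

A 6-joint arm with a two-finger parallel gripper is mounted at the origin on the work surface. World frame = base frame: x ahead of the robot, y to its left, z up, the work surface at z = 0. Lengths are in m, angles in rad, forces in N, time in s.
With the tool pointing down it reaches from about 0.25 to 0.85 m from the base axis. Payload 12.5 kg.
Tool frame: the origin (TCP) lies on the centre line of the jaws, within the pads' length; the fingertips stand 19 mm ahead of it and the grasp point (between the pads) is the TCP (tip_reach is the z of the fingertips in the tool frame, in m); z points along the fingers, y is the line along which they close (so a half turn about z gives the same grasp; the last joint's range is limited). The gripper opens to 93 mm and grips with 3 to 60 N. Pads are 15 mm wide; open, the fingers measure 128 mm over their backs; the gripper's body (75 mm by 188 mm) begins 65 mm behind the grasp point.
Start: joints at [-1.265, 0.351, 1.652, -0, 1.139, -0.085], TCP at [0.21, -0.509, 0.238] pointing down, gripper open.
Joint ranges: [-2.75, 2.75], [-0.79, 2.1], [0.01, 2.65], [-1.57, 4.71], [0.07, 3.14], [-2.87, 2.87]. Speed limits (rad/s): [2.22, 2.22, 2.79, 3.14, 3.14, 3.14].

INTERFACE

Orientations are given as a unit quaternion [x, y, z, w].
In Python, from station import sense, read_camera, get_calibration, close_job, tip_reach gives the robot as it stands. The module is installed in compiled form; this text tells all that it offers.
- The arm moves only by the tool move_arm, never from a script. Its argument "rows" is a list of rows, each an object of numbers: "dx", "dy", "dz": the shift along the tool's x, y, z in units of 30 mm (1.0 is 30 mm); "wx", "wy", "wz": the turn, a rotation vector about the tool's x, y, z in units of 6 degrees (1.0 is 6 degrees). A call has 1 to 8 rows; each row shifts and turns the commanded pose from where the row before left it, along the tool's axes as they then stand; what a row does not reach is not made up. A row lasts 1/12 s, in which the tool goes at most 41.7 mm and 7.16 degrees, less where a joint would pass 70% of its speed; a pose out of reach is approached as far as the arm can. A call is refused whole if a number of a shift passes 1 or a number of a turn 1, either way. A call with a gripper value outside its range is refused whole. "hand" is the finger opening in mm, from 0 to 93, set as the call begins (left out, the last holds). The fingers move at their own pace and stop on an object; "grip_force" is the grip in N (left out, the last holds). Time passes only in rows, so rows that do not move let the fingers close. It gives the time, the measured TCP pose, the force, the opening and the grip force at its end, in the units of the state.
- sense(): the state, without advancing time (a new reading comes with each control period).
- read_camera(name): name is "scene" or "top" or "wrist"; returns the picture (420x560x3 uint8, red, green, blue); there is no depth.
- get_calibration(name): a dict with "intrinsics" (3x3 intrinsics, pixels), "R" (3x3) and "t" (3): a world point X has camera coordinates R X + t. Camera axes: x right, y down, z forward; pixel columns grow to the right and rows downward; lengths in m; the calibration is good to about 2 mm. A picture is of the moment at which its call begins: read the wrist's pose just before it. get_calibration takes no time and is no camera call; for the wrist camera it gives the pose at the moment of the call.
- close_job(): hands the job in; it is judged then, once.
The state is a dict: "clock": time; "q": joint angles; "qd": joint speeds; "tau": joint torques, N m; "ee_pos": TCP position; "tcp_rot": TCP orientation; "ft_force": force on the tool from outside, world axes, zero at the start; "moment": the same for the moment, N m; "opening": opening from 0.0 (shut) to 1.0 (fully open); "grip_force": force on a finger pad.
Only numpy, scipy, OpenCV 4.12 (cv2) and the standard library are available. Lean on these libraries where they do the work, as an engineer would, in place of code of your own. Each camera call takes 0.05 s, during which the arm holds its last target. There are 200 camera calls.

## Working session

There is one attempt and no reset: what is moved stays moved. The work goes in short steps, Python scripts to look and compute and a tool call to move; the robot and the scene stay as the last step left them, time stands still between calls to the robot, and variables do not carry over. Pictures are saved under pics/ and viewed, at most 14 in all, crops included, and the job is handed in when it is done.

Besides the shell and the picture viewer there is one more tool, called after "Request:" as name([rows], argument=value, ...), one row to a line, values as JSON. move_arm: Moves the arm, as the interface text tells. Its arguments: {"type":"object","properties":{"rows":{"type":"array"},"hand":{"type":"number"},"grip_force":{"type":"number"}},"required":["rows"]}

```bash
mkdir -p pics; python3 - <<'E'
from station import *
import cv2
for n in("scene","top"):
    im=read_camera(n); cv2.imwrite(f"pics/{n}0.png",cv2.resize(im[:,:,::-1],(800,600),interpolation=cv2.INTER_CUBIC))
    c=get_calibration(n);print(n,c["intrinsics"],c["R"],c["t"])
s=sense();print(s["clock"],s["ee_pos"],s["tcp_rot"],s["opening"],tip_reach)
E
```

```text
scene [[421.9025543    0.         274.64302081]
 [  0.         421.9025543  202.83804113]
 [  0.           0.           1.        ]] [[-0.1369319   0.99054318 -0.00859438]
 [ 0.67611761  0.08711807 -0.73162519]
 [-0.72395762 -0.10599364 -0.68165293]] [ 0.09068817 -0.29193927  1.27753098]
top [[411.9344007    0.         280.26657217]
 [  0.         411.9344007  211.87000387]
 [  0.           0.           1.        ]] [[ 0.02138622 -0.99966491 -0.01458402]
 [-0.99509242 -0.01987425 -0.09693345]
 [ 0.09661113  0.01658548 -0.99518401]] [0.00926123 0.55782883 1.02398908]
0.1 [ 0.20943169 -0.50827101  0.23716843] [ 9.80976523e-01  1.94125744e-01 -4.25938052e-05 -5.04359274e-04] 1.0008589193804394 0.019
```

View pics/scene0.png

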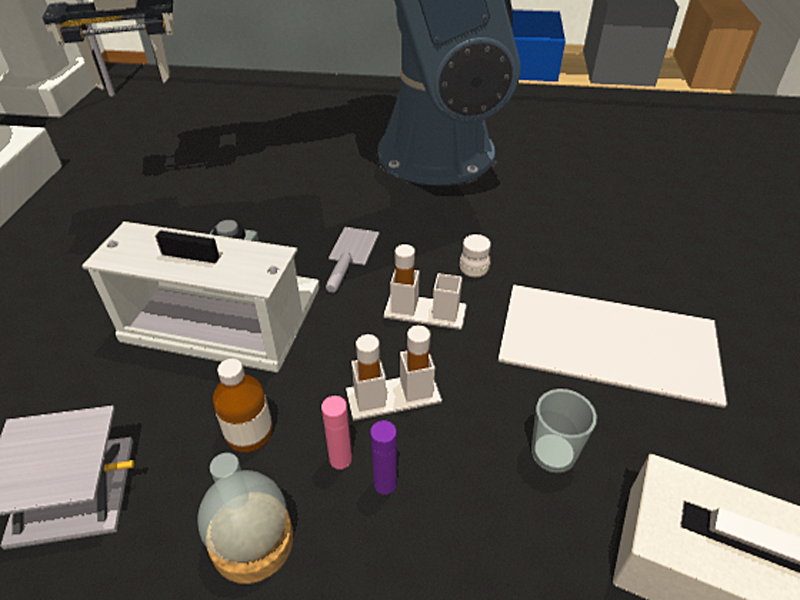

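View pics/top0.png

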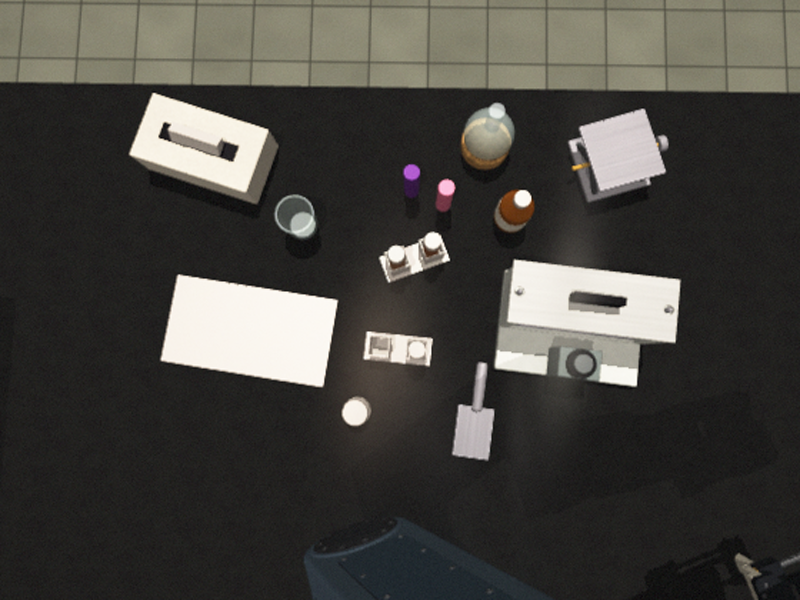

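The top view shows:
- Warmer with the cover on: pins at (519,291) and (669,309), button at (581,363).
- Board on the left.
- Three amber tubes with white caps: (397,256) and (432,242) in one stand, (417,349) in the other, whose second cup at (380,346) is empty.
- Pink (446,190) and purple (411,175) tubes, which are look-alikes to leave alone.

```bash
cat > h.py <<'E'
import numpy as np, cv2
from station import *
def ray(n,uv,s=0.7,c=None,off=(0,0)):
    c=c or get_calibration(n); u=(np.array(uv,float)+.5)*s-.5+np.array(off)
    d=c["R"].T@np.linalg.solve(c["intrinsics"],[u[0],u[1],1]); o=-c["R"].T@c["t"]; return o,d
def at(n,uv,z,s=0.7,c=None,off=(0,0)):
    o,d=ray(n,uv,s,c,off); return (o+d*(z-o[2])/d[2]).round(4)
def proj(n,X,c=None):
    c=c or get_calibration(n); p=c["intrinsics"]@(c["R"]@np.array(X,float)+c["t"]); return p[:2]/p[2]
def yaw(s=None):
    from scipy.spatial.transform import Rotation as R
    m=R.from_quat((s or sense())["tcp_rot"]).as_matrix(); return m
def plan(x,y,z,closedir=None):
    """needed tool-axis move in units; closedir: world angle deg of finger closing line"""
    s=sense(); m=yaw(s); d=np.array([x,y,z])-s["ee_pos"]
    a=np.degrees(np.arctan2(m[1,1],m[0,1])); t=0
    print("pos",s["ee_pos"].round(4),"closing dir",a.round(2),"tilt",m[:,2].round(4),"clk",s["clock"],"q6",round(s["q"][5],2))
    print("units now-frame",(m.T@d/.03).round(3),"world mm",(d*1e3).round(1))
    if closedir is not None:
        t=(closedir-a+90)%180-90   # world ccw
        print("wz units",round(-t/6,3),"alt",round(-(t-180*np.sign(t))/6,3))
        th=np.radians(t); Rz=np.array([[np.cos(th),-np.sin(th),0],[np.sin(th),np.cos(th),0],[0,0,1]])
        print("units after turn",((Rz@m).T@d/.03).round(3))
E
python3 - <<'E'
from h import *
T=lambda *a:print(a[0],at("top",a[1],a[2]))
S=lambda *a:print(a[0],at("scene",a[1],a[2]))
T("pinL",(519,291),.147);T("pinR",(669,309),.147)
for c in [(512,261),(680,280),(676,342),(508,325)]:T("cov",c,.143)
for c in [(112,244),(272,270)]:S("pin s",c,.147)
for c in [(569,292),(627,296),(627,303)]:T("handle",c,.177)
T("btn",(581,362),.11)
S("btn",(229,226),.11)
for c in [(178,276),(337,299),(324,386),(162,361)]:T("board",c,.008)
for c in [(397,255),(432,241),(417,349)]:T("cap",c,.116)
for c in [(368,342),(418,333),(405,252)]:S("cap s",c,.116)
for c in [(380,260),(445,234),(449,261),(386,281)]:T("stB",c,.006)
for c in [(366,332),(433,338),(431,366),(364,359)]:T("stA",c,.006)
T("empty cup",(380,345),.066)
T("pink",(447,187),.1);T("purple",(411,172),.1)
T("reag",(522,199),.13);T("jar",(356,411),.055);T("beaker",(295,215),.085)
E
```

```text
pinL [ 0.5685 -0.1679  0.147 ]
pinR [ 0.5447 -0.4026  0.147 ]
cov [ 0.6169 -0.1574  0.143 ]
cov [ 0.5915 -0.4227  0.143 ]
cov [ 0.4933 -0.4141  0.143 ]
cov [ 0.5146 -0.1514  0.143 ]
pin s [ 0.5497 -0.4005  0.147 ]
pin s [ 0.5743 -0.1683  0.147 ]
handle [ 0.5648 -0.2384  0.177 ]
handle [ 0.5604 -0.3264  0.177 ]
handle [ 0.5497 -0.3262  0.177 ]
btn [ 0.459  -0.2752  0.11  ]
btn [ 0.4437 -0.2788  0.11  ]
board [0.6008 0.4311 0.008 ]
board [0.5642 0.1372 0.008 ]
board [0.4065 0.1556 0.008 ]
board [0.4449 0.4512 0.008 ]
cap [0.628  0.0269 0.116 ]
cap [ 0.6525 -0.0303  0.116 ]
cap [ 0.4743 -0.0089  0.116 ]
cap s [ 0.6541 -0.0301  0.116 ]
cap s [0.6316 0.0282 0.116 ]
cap s [ 0.4787 -0.0066  0.116 ]
stB [0.6379 0.0607 0.006 ]
stB [ 0.6886 -0.0579  0.006 ]
stB [ 0.6385 -0.0659  0.006 ]
stB [0.5993 0.0487 0.006 ]
stA [0.5052 0.0828 0.006 ]
stA [ 0.4969 -0.0389  0.006 ]
stA [ 0.4464 -0.0361  0.006 ]
stA [0.4564 0.0851 0.006 ]
empty cup [0.4808 0.0538 0.066 ]
pink [ 0.749  -0.0547  0.1   ]
purple [0.7741 0.0067 0.1   ]
reag [ 0.722  -0.1756  0.13  ]
jar [0.3676 0.0926 0.055 ]
beaker [0.6999 0.2044 0.085 ]
```

Request:
move_arm([
  {"wz": -1,"dz": -0.3},
  {"wz": -1},
  {"wz": -1},
  {"wz": -1},
  {"wz": -1},
  {"wz": -1},
  {"wz": -1},
  {"wz": -1},
], hand=60)

```text
invalid input
```

Request:
move_arm([
  {"wz": -1},
  {"wz": -1},
  {"wz": -0.27},
  {},
  {},
])

```text
invalid input
```

```bash
python3 -c "
from h import *
plan(.559,-.285,.26,-6)"
```

```text
pos [ 0.2094 -0.5083  0.2372] closing dir -67.61 tilt [-3.e-04  1.e-03 -1.e+00] clk 0.1 q6 -0.08
units now-frame [13.609 -2.444 -0.757] world mm [349.6 223.3  22.8]
wz units -10.269 alt 19.731
units after turn [ 8.62  10.81  -0.771]
```

Request:
move_arm([
  {"dx": 0,"dy": 0,"dz": -0.3,"wx": 0,"wy": 0,"wz": -1},
  {"dx": 0,"dy": 0,"dz": -0.3,"wx": 0,"wy": 0,"wz": -1},
  {"dx": 0,"dy": 0,"dz": 0,"wx": 0,"wy": 0,"wz": -1},
  {"dx": 0,"dy": 0,"dz": 0,"wx": 0,"wy": 0,"wz": -1},
  {"dx": 0,"dy": 0,"dz": 0,"wx": 0,"wy": 0,"wz": -1},
  {"dx": 0,"dy": 0,"dz": 0,"wx": 0,"wy": 0,"wz": -1},
  {"dx": 0,"dy": 0,"dz": 0,"wx": 0,"wy": 0,"wz": -1},
  {"dx": 0,"dy": 0,"dz": 0,"wx": 0,"wy": 0,"wz": -1},
], hand=60)

```text
clock: 0.77
ee_pos: [0.2095, -0.5083, 0.2553]
tcp_rot: [0.816, 0.578, 0.0, -0.0]
ft_force: [0.0, 0.0, 0.2]
opening: 0.651
grip_force: 0.0
```

Request:
move_arm([
  {"dx": 0,"dy": 0,"dz": 0,"wx": 0,"wy": 0,"wz": -1},
  {"dx": 0,"dy": 0,"dz": 0,"wx": 0,"wy": 0,"wz": -1},
  {"dx": 0,"dy": 0,"dz": 0,"wx": 0,"wy": 0,"wz": -0.27},
  {"dx": 0.6,"dy": 0.75,"dz": 0,"wx": 0,"wy": 0,"wz": 0},
  {"dx": 0.6,"dy": 0.75,"dz": 0,"wx": 0,"wy": 0,"wz": 0},
  {"dx": 0.6,"dy": 0.75,"dz": 0,"wx": 0,"wy": 0,"wz": 0},
  {"dx": 0.6,"dy": 0.75,"dz": 0,"wx": 0,"wy": 0,"wz": 0},
  {"dx": 0.6,"dy": 0.75,"dz": 0,"wx": 0,"wy": 0,"wz": 0},
])

```text
clock: 1.43
ee_pos: [0.3317, -0.4297, 0.2554]
tcp_rot: [0.743, 0.669, 0.0, -0.0]
ft_force: [-0.5, -0.8, 0.1]
opening: 0.647
grip_force: 0.0
```

Request:
move_arm([
  {"dx": 0.6,"dy": 0.75,"dz": 0,"wx": 0,"wy": 0,"wz": 0},
  {"dx": 0.6,"dy": 0.75,"dz": 0,"wx": 0,"wy": 0,"wz": 0},
  {"dx": 0.6,"dy": 0.75,"dz": 0,"wx": 0,"wy": 0,"wz": 0},
  {"dx": 0.6,"dy": 0.75,"dz": 0,"wx": 0,"wy": 0,"wz": 0},
  {"dx": 0.6,"dy": 0.75,"dz": 0,"wx": 0,"wy": 0,"wz": 0},
  {"dx": 0.6,"dy": 0.75,"dz": 0,"wx": 0,"wy": 0,"wz": 0},
  {"dx": 0.6,"dy": 0.75,"dz": 0,"wx": 0,"wy": 0,"wz": 0},
  {"dx": 0,"dy": 0,"dz": 0,"wx": 0,"wy": 0,"wz": 0},
])

```text
clock: 2.1
ee_pos: [0.5036, -0.3192, 0.2551]
tcp_rot: [0.742, 0.67, 0.0, -0.0]
ft_force: [1.0, 0.6, -0.4]
opening: 0.646
grip_force: 0.0
```

```bash
python3 -c "
from h import *
plan(.559,-.285,.167,-6)
c=get_calibration('wrist');im=read_camera('wrist');cv2.imwrite('pics/w1.png',cv2.resize(im[:,:,::-1],(800,600)));print(c)
print([proj('wrist',p,c)/.7 for p in [(.5685,-.168,.15),(.545,-.4025,.15),(.559,-.285,.177)]])"
```

```text
pos [ 0.5036 -0.3192  0.2551] closing dir -5.82 tilt [ 4.e-04  9.e-04 -1.e+00] clk 2.1 q6 -0.54
units now-frame [1.318 1.721 2.94 ] world mm [ 55.4  34.2 -88.1]
wz units 0.03 alt -29.97
units after turn [1.324 1.717 2.94 ]
{'intrinsics': array([[337.7620072 ,   0.        , 274.83869616],
       [  0.        , 337.7620072 , 208.73901341],
       [  0.        ,   0.        ,   1.        ]]), 'R': array([[ 9.94711210e-01, -1.02708667e-01,  7.33952519e-04],
       [-9.87094066e-02, -9.53955198e-01,  2.83241829e-01],
       [-2.83912330e-02, -2.81816270e-01, -9.59048241e-01]]), 't': array([-0.5330154 , -0.29142559,  0.3337949 ])}
[array([501.38079856, -17.72550563]), array([477.35352875, 434.3430098 ]), array([503.34649848, 246.26379339])]
```

View pics/w1.png

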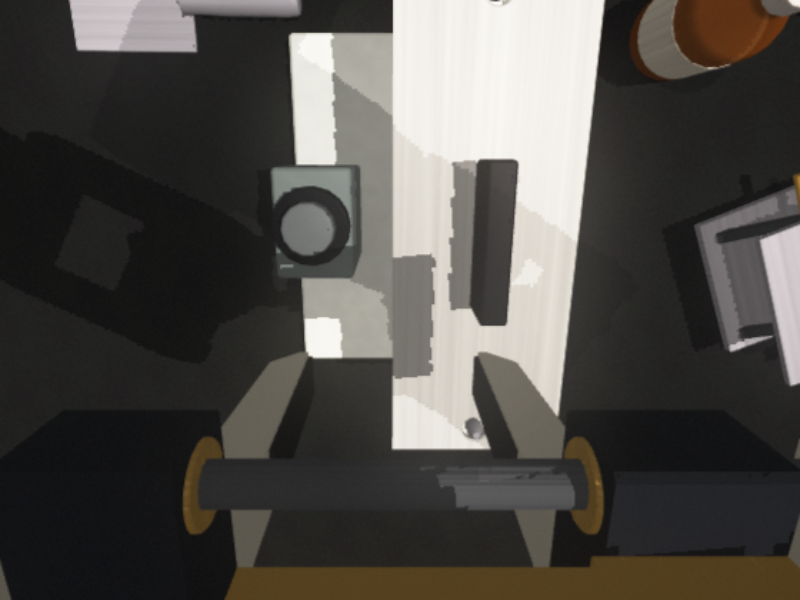

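The handle is seen at (497,160)–(493,325), the front pin at (474,428), the rear pin at (498,0) and the button at (308,228).

```bash
python3 -c "
from h import *
for n,p,z in [('pinA',(498,0),.148),('pinB',(474,425),.149),('h',(499,160),.177),('h',(492,325),.177),('btn',(308,226),.11)]: print(n,at('wrist',p,z))
"
```

```text
pinA [ 0.5653 -0.1757  0.148 ]
pinB [ 0.5416 -0.3976  0.149 ]
h [ 0.5567 -0.2466  0.177 ]
h [ 0.5501 -0.325   0.177 ]
btn [ 0.454  -0.2752  0.11  ]
```

Request:
move_arm([
  {"dx": 0.64,"dy": 0.8,"dz": 0,"wx": 0,"wy": 0,"wz": 0},
  {"dx": 0.63,"dy": 0.79,"dz": 0,"wx": 0,"wy": 0,"wz": 0},
  {"dx": 0,"dy": 0,"dz": 0,"wx": 0,"wy": 0,"wz": 0},
  {"dx": 0,"dy": 0,"dz": 0.8,"wx": 0,"wy": 0,"wz": 0},
  {"dx": 0,"dy": 0,"dz": 0.8,"wx": 0,"wy": 0,"wz": 0},
  {"dx": 0,"dy": 0,"dz": 0.8,"wx": 0,"wy": 0,"wz": 0},
  {"dx": 0,"dy": 0,"dz": 0.5,"wx": 0,"wy": 0,"wz": 0},
  {"dx": 0,"dy": 0,"dz": 0,"wx": 0,"wy": 0,"wz": 0},
], hand=50)

```text
clock: 2.82
ee_pos: [0.5497, -0.2888, 0.1652]
tcp_rot: [0.743, 0.669, -0.001, -0.003]
ft_force: [-0.4, 0.5, -0.1]
opening: 0.534
grip_force: 0.0
```

Request:
move_arm([
  {"dx": 0,"dy": 0,"dz": 0,"wx": 0,"wy": 0,"wz": 0},
  {"dx": 0,"dy": 0,"dz": 0,"wx": 0,"wy": 0,"wz": 0},
  {"dx": 0,"dy": 0,"dz": 0,"wx": 0,"wy": 0,"wz": 0},
  {"dx": 0,"dy": 0,"dz": 0,"wx": 0,"wy": 0,"wz": 0},
  {"dx": 0,"dy": 0,"dz": 0,"wx": 0,"wy": 0,"wz": 0},
  {"dx": 0,"dy": 0,"dz": 0,"wx": 0,"wy": 0,"wz": 0},
  {"dx": 0,"dy": 0,"dz": 0,"wx": 0,"wy": 0,"wz": 0},
  {"dx": 0,"dy": 0,"dz": 0,"wx": 0,"wy": 0,"wz": 0},
], hand=0, grip_force=25)

```text
clock: 3.48
ee_pos: [0.5537, -0.2894, 0.1698]
tcp_rot: [0.743, 0.669, 0.001, 0.002]
ft_force: [8.6, -0.8, 0.6]
opening: 0.151
grip_force: 25.0
```

Request:
move_arm([
  {"dx": 0,"dy": 0.1,"dz": 0,"wx": 0,"wy": 0,"wz": 0},
  {"dx": 0,"dy": 0,"dz": 0,"wx": 0,"wy": 0,"wz": 0},
  {"dx": 0,"dy": 0,"dz": 0,"wx": 0,"wy": 0,"wz": 0},
  {"dx": 0,"dy": 0,"dz": 0,"wx": 0,"wy": 0,"wz": 0},
])

```text
clock: 3.82
ee_pos: [0.5551, -0.2894, 0.1696]
tcp_rot: [0.743, 0.669, -0.0, 0.0]
ft_force: [-1.6, 1.7, 6.8]
opening: 0.146
grip_force: 25.0
```

```bash
python3 -c "
from h import *
plan(.559,-.285,.167,-6);print(sense()['ft_force'],sense()['moment'])"
```

```text
pos [ 0.5551 -0.2894  0.1696] closing dir -5.98 tilt [ 4.e-04 -6.e-04 -1.e+00] clk 3.8167 q6 -0.45
units now-frame [0.16  0.114 0.086] world mm [ 3.9  4.4 -2.6]
wz units 0.004 alt -29.996
units after turn [0.161 0.114 0.086]
[-1.58680234  1.69294831  6.75758759] [-0.01785207  0.28543234  0.02749403]
```

Request:
move_arm([
  {"dx": 0,"dy": 0,"dz": -0.2,"wx": 0,"wy": 0,"wz": 0},
  {"dx": 0,"dy": 0,"dz": -0.3,"wx": 0,"wy": 0,"wz": 0},
  {"dx": 0,"dy": 0,"dz": -0.5,"wx": 0,"wy": 0,"wz": 0},
  {"dx": 0,"dy": 0,"dz": -0.6,"wx": 0,"wy": 0,"wz": 0},
  {"dx": 0,"dy": 0,"dz": -0.7,"wx": 0,"wy": 0,"wz": 0},
  {"dx": 0,"dy": 0,"dz": -0.7,"wx": 0,"wy": 0,"wz": 0},
  {"dx": 0,"dy": 0,"dz": 0,"wx": 0,"wy": 0,"wz": 0},
  {"dx": 0,"dy": 0,"dz": 0,"wx": 0,"wy": 0,"wz": 0},
])

```text
clock: 4.48
ee_pos: [0.5552, -0.2893, 0.2592]
tcp_rot: [0.743, 0.669, 0.0, 0.001]
ft_force: [-0.2, 0.5, -3.8]
opening: 0.148
grip_force: 25.0
```

```bash
python3 -c "
from h import *
plan(.504,.294,.2,-7.2);print(sense()['ft_force'],sense()['moment'],sense()['opening'])"
```

```text
pos [ 0.5552 -0.2893  0.2592] closing dir -5.99 tilt [ 1.3e-03 -8.0e-04 -1.0e+00] clk 4.4833 q6 -0.45
units now-frame [19.162 -3.727  1.956] world mm [-51.2 583.3 -59.2]
wz units 0.202 alt -29.798
units after turn [19.078 -4.132  1.956]
[-0.21361552  0.52084856 -3.7570881 ] [-0.00136825 -0.03099343  0.02578248] 0.1477668683128112
```

Request:
move_arm([
  {"dx": 0.3,"dy": -0.06,"dz": 0,"wx": 0,"wy": 0,"wz": 0.2},
  {"dx": 0.65,"dy": -0.14,"dz": 0,"wx": 0,"wy": 0,"wz": 0},
  {"dx": 0.9,"dy": -0.2,"dz": 0,"wx": 0,"wy": 0,"wz": 0},
  {"dx": 0.9,"dy": -0.2,"dz": 0,"wx": 0,"wy": 0,"wz": 0},
  {"dx": 0.9,"dy": -0.2,"dz": 0,"wx": 0,"wy": 0,"wz": 0},
  {"dx": 0.9,"dy": -0.2,"dz": 0,"wx": 0,"wy": 0,"wz": 0},
  {"dx": 0.9,"dy": -0.2,"dz": 0,"wx": 0,"wy": 0,"wz": 0},
  {"dx": 0.9,"dy": -0.2,"dz": 0,"wx": 0,"wy": 0,"wz": 0},
])

```text
clock: 5.15
ee_pos: [0.5359, -0.0936, 0.2569]
tcp_rot: [0.75, 0.661, -0.001, -0.001]
ft_force: [0.7, 0.0, -2.9]
opening: 0.153
grip_force: 25.0
```

Request:
move_arm([
  {"dx": 0.9,"dy": -0.2,"dz": 0,"wx": 0,"wy": 0,"wz": 0},
  {"dx": 0.9,"dy": -0.2,"dz": 0,"wx": 0,"wy": 0,"wz": 0},
  {"dx": 0.9,"dy": -0.2,"dz": 0,"wx": 0,"wy": 0,"wz": 0},
  {"dx": 0.9,"dy": -0.2,"dz": 0,"wx": 0,"wy": 0,"wz": 0},
  {"dx": 0.9,"dy": -0.2,"dz": 0,"wx": 0,"wy": 0,"wz": 0},
  {"dx": 0.9,"dy": -0.2,"dz": 0,"wx": 0,"wy": 0,"wz": 0},
  {"dx": 0.9,"dy": -0.2,"dz": 0,"wx": 0,"wy": 0,"wz": 0},
  {"dx": 0.9,"dy": -0.2,"dz": 0,"wx": 0,"wy": 0,"wz": 0},
])

```text
clock: 5.82
ee_pos: [0.5153, 0.1265, 0.257]
tcp_rot: [0.75, 0.661, -0.001, -0.001]
ft_force: [0.5, 0.8, -3.3]
opening: 0.148
grip_force: 25.0
```

Request:
move_arm([
  {"dx": 0.9,"dy": -0.2,"dz": 0,"wx": 0,"wy": 0,"wz": 0},
  {"dx": 0.9,"dy": -0.2,"dz": 0,"wx": 0,"wy": 0,"wz": 0},
  {"dx": 0.9,"dy": -0.2,"dz": 0,"wx": 0,"wy": 0,"wz": 0},
  {"dx": 0.6,"dy": -0.13,"dz": 0,"wx": 0,"wy": 0,"wz": 0},
  {"dx": 0.3,"dy": -0.07,"dz": 0,"wx": 0,"wy": 0,"wz": 0},
  {"dx": 0,"dy": 0,"dz": 0.6,"wx": 0,"wy": 0,"wz": 0},
  {"dx": 0,"dy": 0,"dz": 0.6,"wx": 0,"wy": 0,"wz": 0},
  {"dx": 0,"dy": 0,"dz": 0.6,"wx": 0,"wy": 0,"wz": 0},
])

```text
clock: 6.48
ee_pos: [0.5056, 0.235, 0.2029]
tcp_rot: [0.75, 0.661, -0.001, -0.0]
ft_force: [-0.3, -1.1, -2.5]
opening: 0.147
grip_force: 25.0
```

```bash
python3 -c "
from h import *
plan(.504,.294,.0416,-7.2);print(sense()['ft_force'],sense()['moment'],sense()['opening'])
im=read_camera('top')[150:300,90:300];cv2.imwrite('pics/t1.png',cv2.resize(im[:,:,::-1],(800,571)))"
```

```text
pos [0.5056 0.235  0.2029] closing dir -7.18 tilt [-1.3e-03 -7.0e-04 -1.0e+00] clk 6.4833 q6 0.48
units now-frame [ 1.95  -0.291  5.375] world mm [  -1.6   59.  -161.3]
wz units 0.004 alt -29.996
units after turn [ 1.95  -0.292  5.375]
[-0.28051518 -1.12784107 -2.46485807] [-0.05750897 -0.03842198 -0.02127976] 0.14667614903897533
```

View pics/t1.png

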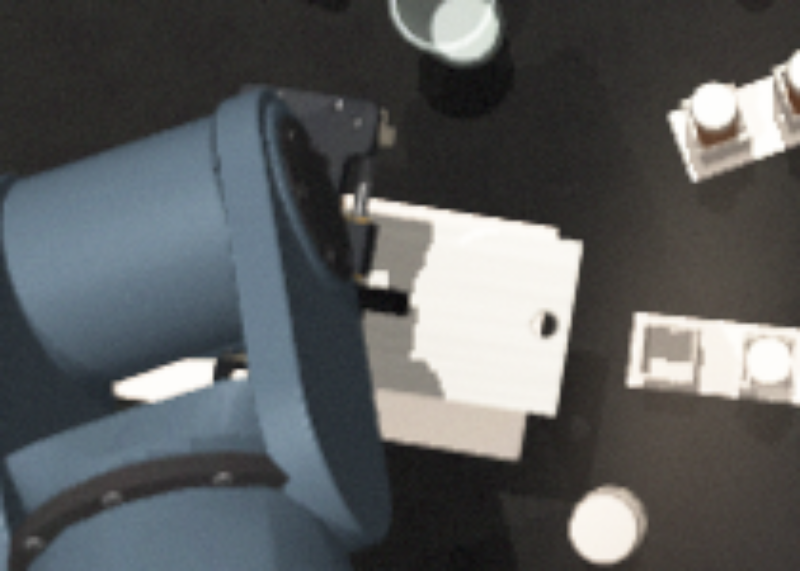

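The cover hangs level over the board, with 59 mm still to go in +y.

Request:
move_arm([
  {"dx": 0.6,"dy": -0.1,"dz": 0.3,"wx": 0,"wy": 0,"wz": 0},
  {"dx": 0.75,"dy": -0.1,"dz": 0.6,"wx": 0,"wy": 0,"wz": 0},
  {"dx": 0.6,"dy": -0.09,"dz": 0.6,"wx": 0,"wy": 0,"wz": 0},
  {"dx": 0,"dy": 0,"dz": 0.8,"wx": 0,"wy": 0,"wz": 0},
  {"dx": 0,"dy": 0,"dz": 0.8,"wx": 0,"wy": 0,"wz": 0},
  {"dx": 0,"dy": 0,"dz": 0.8,"wx": 0,"wy": 0,"wz": 0},
  {"dx": 0,"dy": 0,"dz": 0.5,"wx": 0,"wy": 0,"wz": 0},
  {"dx": 0,"dy": 0,"dz": 0.3,"wx": 0,"wy": 0,"wz": 0},
])

```text
clock: 7.2
ee_pos: [0.5038, 0.2936, 0.0613]
tcp_rot: [0.75, 0.661, -0.002, -0.0]
ft_force: [0.0, 0.7, -3.9]
opening: 0.147
grip_force: 25.0
```

Request:
move_arm([
  {"dx": 0,"dy": 0,"dz": 0.15,"wx": 0,"wy": 0,"wz": 0},
  {"dx": 0,"dy": 0,"dz": 0.15,"wx": 0,"wy": 0,"wz": 0},
  {"dx": 0,"dy": 0,"dz": 0.1,"wx": 0,"wy": 0,"wz": 0},
  {"dx": 0,"dy": 0,"dz": 0.1,"wx": 0,"wy": 0,"wz": 0},
  {"dx": 0,"dy": 0,"dz": 0,"wx": 0,"wy": 0,"wz": 0},
  {"dx": 0,"dy": 0,"dz": 0,"wx": 0,"wy": 0,"wz": 0},
  {"dx": 0,"dy": 0,"dz": 0,"wx": 0,"wy": 0,"wz": 0},
])

```text
clock: 7.78
ee_pos: [0.505, 0.2947, 0.0491]
tcp_rot: [0.75, 0.661, 0.0, 0.0]
ft_force: [-0.8, -0.1, -2.2]
opening: 0.148
grip_force: 25.0
```

Request:
move_arm([
  {"dx": 0,"dy": 0,"dz": 0.1,"wx": 0,"wy": 0,"wz": 0},
  {"dx": 0,"dy": 0,"dz": 0.1,"wx": 0,"wy": 0,"wz": 0},
  {"dx": 0,"dy": 0,"dz": 0.05,"wx": 0,"wy": 0,"wz": 0},
  {"dx": 0,"dy": 0,"dz": 0.05,"wx": 0,"wy": 0,"wz": 0},
  {"dx": 0,"dy": 0,"dz": 0,"wx": 0,"wy": 0,"wz": 0},
  {"dx": 0,"dy": 0,"dz": 0,"wx": 0,"wy": 0,"wz": 0},
])

```text
clock: 8.28
ee_pos: [0.5048, 0.2946, 0.0396]
tcp_rot: [0.75, 0.661, -0.0, -0.0]
ft_force: [-0.1, 0.8, -2.3]
opening: 0.15
grip_force: 25.0
```

Request:
move_arm([
  {"dx": 0,"dy": 0,"dz": 0.05,"wx": 0,"wy": 0,"wz": 0},
  {"dx": 0,"dy": 0,"dz": 0,"wx": 0,"wy": 0,"wz": 0},
  {"dx": 0,"dy": 0,"dz": 0.04,"wx": 0,"wy": 0,"wz": 0},
  {"dx": 0,"dy": 0,"dz": 0,"wx": 0,"wy": 0,"wz": 0},
  {"dx": 0,"dy": 0,"dz": 0,"wx": 0,"wy": 0,"wz": 0},
])

```text
clock: 8.7
ee_pos: [0.5048, 0.2948, 0.0392]
tcp_rot: [0.75, 0.661, 0.0, -0.0]
ft_force: [-10.9, -4.7, 28.4]
opening: 0.15
grip_force: 25.0
```

Request:
move_arm([
  {"dx": 0,"dy": 0,"dz": -0.06,"wx": 0,"wy": 0,"wz": 0},
  {"dx": 0,"dy": 0,"dz": 0,"wx": 0,"wy": 0,"wz": 0},
  {"dx": 0,"dy": 0,"dz": 0,"wx": 0,"wy": 0,"wz": 0},
])

```text
clock: 8.95
ee_pos: [0.505, 0.2947, 0.0393]
tcp_rot: [0.75, 0.661, 0.0, 0.0]
ft_force: [-2.5, -1.9, 8.7]
opening: 0.146
grip_force: 25.0
```

Request:
move_arm([
  {"dx": 0,"dy": 0,"dz": 0,"wx": 0,"wy": 0,"wz": 0},
  {"dx": 0,"dy": 0,"dz": 0,"wx": 0,"wy": 0,"wz": 0},
  {"dx": 0,"dy": 0,"dz": 0,"wx": 0,"wy": 0,"wz": 0},
  {"dx": 0,"dy": 0,"dz": 0,"wx": 0,"wy": 0,"wz": 0},
  {"dx": 0,"dy": 0,"dz": 0,"wx": 0,"wy": 0,"wz": 0},
  {"dx": 0,"dy": 0,"dz": 0,"wx": 0,"wy": 0,"wz": 0},
], hand=60)

```text
clock: 9.45
ee_pos: [0.5048, 0.2946, 0.0387]
tcp_rot: [0.75, 0.661, -0.0, -0.0]
ft_force: [0.2, 0.1, 0.3]
opening: 0.532
grip_force: 0.0
```

Request:
move_arm([
  {"dx": 0,"dy": 0,"dz": -0.8,"wx": 0,"wy": 0,"wz": 0},
  {"dx": 0,"dy": 0,"dz": -1,"wx": 0,"wy": 0,"wz": 0},
  {"dx": 0,"dy": 0,"dz": -1,"wx": 0,"wy": 0,"wz": 0},
  {"dx": 0,"dy": 0,"dz": -1,"wx": 0,"wy": 0,"wz": 0},
  {"dx": 0,"dy": 0,"dz": -1,"wx": 0,"wy": 0,"wz": 0},
  {"dx": 0,"dy": 0,"dz": -1,"wx": 0,"wy": 0,"wz": 0},
  {"dx": -0.5,"dy": 0,"dz": -0.5,"wx": 0,"wy": 0,"wz": 0},
  {"dx": 0,"dy": 0,"dz": 0,"wx": 0,"wy": 0,"wz": 0},
])

```text
clock: 10.12
ee_pos: [0.504, 0.2791, 0.2314]
tcp_rot: [0.75, 0.661, 0.003, 0.001]
ft_force: [0.3, -0.4, 1.0]
opening: 0.645
grip_force: 0.0
```

```bash
python3 -c "
from h import *
plan(.47,-.008,.2,-4.5)"
```

```text
pos [0.504  0.2791 0.2314] closing dir -7.21 tilt [ 0.0051  0.0019 -1.    ] clk 10.1167 q6 0.55
units now-frame [-9.639  0.072  1.021] world mm [ -34.  -287.1  -31.4]
wz units -0.452 alt 29.548
units after turn [-9.632 -0.383  1.019]
```

Request:
move_arm([
  {"dx": -0.9,"dy": 0.2,"dz": -0.2,"wx": 0,"wy": 0,"wz": 0},
  {"dx": -0.9,"dy": 0.2,"dz": -0.2,"wx": 0,"wy": 0,"wz": 0},
  {"dx": -0.9,"dy": 0.2,"dz": -0.2,"wx": 0,"wy": 0,"wz": 0},
  {"dx": -0.9,"dy": 0.2,"dz": -0.2,"wx": 0,"wy": 0,"wz": 0},
  {"dx": -0.9,"dy": 0.2,"dz": -0.2,"wx": 0,"wy": 0,"wz": 0},
  {"dx": -0.9,"dy": 0.2,"dz": -0.2,"wx": 0,"wy": 0,"wz": 0},
  {"dx": -0.9,"dy": 0.2,"dz": 0,"wx": 0,"wy": 0,"wz": 0},
  {"dx": -0.9,"dy": 0.2,"dz": 0,"wx": 0,"wy": 0,"wz": 0},
])

```text
clock: 10.78
ee_pos: [0.5234, 0.0582, 0.263]
tcp_rot: [0.75, 0.661, -0.0, -0.0]
ft_force: [0.6, 0.8, 0.5]
opening: 0.644
grip_force: 0.0
```

Request:
move_arm([
  {"dx": -0.9,"dy": 0.2,"dz": 0,"wx": 0,"wy": 0,"wz": 0},
  {"dx": -0.9,"dy": 0.2,"dz": 0,"wx": 0,"wy": 0,"wz": 0},
  {"dx": -0.9,"dy": 0.2,"dz": 0,"wx": 0,"wy": 0,"wz": 0},
  {"dx": -0.9,"dy": 0.2,"dz": 0,"wx": 0,"wy": 0,"wz": 0},
  {"dx": -0.9,"dy": 0.2,"dz": 0,"wx": 0,"wy": 0,"wz": 0},
  {"dx": 0,"dy": 0,"dz": 0,"wx": 0,"wy": 0,"wz": 0},
  {"dx": 0,"dy": 0,"dz": 0,"wx": 0,"wy": 0,"wz": 0},
  {"dx": 0,"dy": 0,"dz": 0,"wx": 0,"wy": 0,"wz": 0},
])

```text
clock: 11.45
ee_pos: [0.5361, -0.0777, 0.2629]
tcp_rot: [0.75, 0.661, -0.0, -0.001]
ft_force: [-0.4, 0.3, -0.5]
opening: 0.646
grip_force: 0.0
```

```bash
python3 -c "
from h import *
plan(.47,-.008,.2,-4.5)
c=get_calibration('wrist');im=read_camera('wrist');cv2.imwrite('pics/w2.png',cv2.resize(im[:,:,::-1],(800,600)));np.save('c2.npy',[c],allow_pickle=True)"
```

```text
pos [ 0.5361 -0.0777  0.2629] closing dir -7.2 tilt [-1.2e-03  6.0e-04 -1.0e+00] clk 11.45 q6 -0.1
units now-frame [ 2.026 -2.476  2.102] world mm [-66.1  69.7 -62.9]
wz units -0.451 alt 29.549
units after turn [ 2.141 -2.378  2.102]
```

View pics/w2.png

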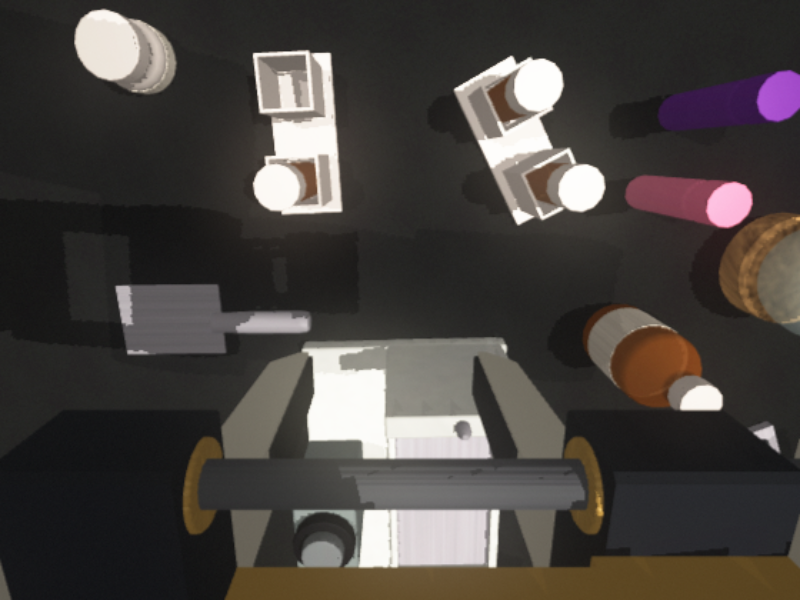

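Caps: stand_a tube (279,187), stand_b tubes (537,86) and (579,188). Pink (728,205) and purple (780,96) are apart from them. The warmer's +y pin is at (463,426).

```bash
python3 -c "
from h import *
c=np.load('c2.npy',allow_pickle=True)[0]
for n,p,z in [('A',(279,187),.116),('B1',(537,86),.116),('B2',(580,188),.116),('pin',(463,425),.15),('Acorner',(341,212),.006),('Acorner',(330,53),.006)]: print(n,at('wrist',p,z,c=c))
plan(.475,-.008,.2,-4.5)
"
```

```text
A [ 0.4757 -0.0065  0.116 ]
B1 [0.6307 0.0298 0.116 ]
B2 [ 0.6538 -0.0298  0.116 ]
pin [ 0.5679 -0.1593  0.15  ]
Acorner [ 0.4969 -0.0364  0.006 ]
Acorner [0.5074 0.083  0.006 ]
pos [ 0.5362 -0.0773  0.2631] closing dir -7.15 tilt [-9.e-04  5.e-04 -1.e+00] clk 11.5 q6 -0.1
units now-frame [ 2.038 -2.309  2.108] world mm [-61.2  69.3 -63.1]
wz units -0.442 alt 29.558
units after turn [ 2.143 -2.212  2.108]
```

Request:
move_arm([
  {"dx": 0.7,"dy": -0.76,"dz": 0.5,"wx": 0,"wy": 0,"wz": 0},
  {"dx": 0.7,"dy": -0.77,"dz": 0.5,"wx": 0,"wy": 0,"wz": 0},
  {"dx": 0.67,"dy": -0.76,"dz": 0.5,"wx": 0,"wy": 0,"wz": 0},
  {"dx": 0,"dy": 0,"dz": 0.9,"wx": 0,"wy": 0,"wz": 0},
  {"dx": 0,"dy": 0,"dz": 0,"wx": 0,"wy": 0,"wz": 0},
  {"dx": 0,"dy": 0,"dz": 0,"wx": 0,"wy": 0,"wz": 0},
  {"dx": 0,"dy": 0,"dz": 0,"wx": 0,"wy": 0,"wz": 0},
])

```text
clock: 12.08
ee_pos: [0.4769, -0.008, 0.1929]
tcp_rot: [0.75, 0.662, 0.0, 0.001]
ft_force: [0.3, -0.0, -0.2]
opening: 0.643
grip_force: 0.0
```

```bash
python3 -c "
from h import *
plan(.4757,-.007,.093,-6)"
```

```text
pos [ 0.4769 -0.008   0.1929] closing dir -7.17 tilt [ 1.3e-03 -2.0e-04 -1.0e+00] clk 12.0833 q6 0.01
units now-frame [ 0.029 -0.048  3.328] world mm [ -1.2   1.  -99.9]
wz units -0.194 alt 29.806
units after turn [ 0.03  -0.047  3.328]
```

Request:
move_arm([
  {"dx": 0.02,"dy": -0.03,"dz": 0.7,"wx": 0,"wy": 0,"wz": -0.2},
  {"dx": 0,"dy": 0,"dz": 0.7,"wx": 0,"wy": 0,"wz": 0},
  {"dx": 0,"dy": 0,"dz": 0.7,"wx": 0,"wy": 0,"wz": 0},
  {"dx": 0,"dy": 0,"dz": 0.7,"wx": 0,"wy": 0,"wz": 0},
  {"dx": 0,"dy": 0,"dz": 0.5,"wx": 0,"wy": 0,"wz": 0},
  {"dx": 0,"dy": 0,"dz": 0,"wx": 0,"wy": 0,"wz": 0},
  {"dx": 0,"dy": 0,"dz": 0,"wx": 0,"wy": 0,"wz": 0},
])

```text
clock: 12.67
ee_pos: [0.4759, -0.0077, 0.0935]
tcp_rot: [0.743, 0.669, 0.0, 0.0]
ft_force: [-0.4, -0.2, 0.6]
opening: 0.643
grip_force: 0.0
```

Request:
move_arm([
  {"dx": 0,"dy": 0,"dz": 0,"wx": 0,"wy": 0,"wz": 0},
  {"dx": 0,"dy": 0,"dz": 0,"wx": 0,"wy": 0,"wz": 0},
  {"dx": 0,"dy": 0,"dz": 0,"wx": 0,"wy": 0,"wz": 0},
  {"dx": 0,"dy": 0,"dz": 0,"wx": 0,"wy": 0,"wz": 0},
  {"dx": 0,"dy": 0,"dz": 0,"wx": 0,"wy": 0,"wz": 0},
  {"dx": 0,"dy": 0,"dz": 0,"wx": 0,"wy": 0,"wz": 0},
  {"dx": 0,"dy": 0,"dz": 0,"wx": 0,"wy": 0,"wz": 0},
  {"dx": 0,"dy": 0,"dz": 0,"wx": 0,"wy": 0,"wz": 0},
], hand=0, grip_force=15)

```text
clock: 13.33
ee_pos: [0.4753, -0.0074, 0.093]
tcp_rot: [0.743, 0.669, 0.0, 0.0]
ft_force: [-0.9, -0.3, 5.8]
opening: 0.3
grip_force: 15.0
```

Request:
move_arm([
  {"dx": 0,"dy": 0,"dz": -0.2,"wx": 0,"wy": 0,"wz": 0},
  {"dx": 0,"dy": 0,"dz": -0.3,"wx": 0,"wy": 0,"wz": 0},
  {"dx": 0,"dy": 0,"dz": -0.4,"wx": 0,"wy": 0,"wz": 0},
  {"dx": 0,"dy": 0,"dz": -0.4,"wx": 0,"wy": 0,"wz": 0},
  {"dx": 0,"dy": 0,"dz": -0.4,"wx": 0,"wy": 0,"wz": 0},
  {"dx": 0,"dy": 0,"dz": -0.4,"wx": 0,"wy": 0,"wz": 0},
  {"dx": 0,"dy": 0,"dz": -0.4,"wx": 0,"wy": 0,"wz": 0},
  {"dx": 0,"dy": 0,"dz": -0.4,"wx": 0,"wy": 0,"wz": 0},
])

```text
clock: 14.0
ee_pos: [0.475, -0.0074, 0.181]
tcp_rot: [0.743, 0.669, 0.0, 0.0]
ft_force: [-0.5, 0.4, -0.6]
opening: 0.296
grip_force: 15.0
```

Request:
move_arm([
  {"dx": 0,"dy": 0,"dz": -0.7,"wx": 0,"wy": 0,"wz": 0},
  {"dx": 0,"dy": 0,"dz": -0.9,"wx": 0,"wy": 0,"wz": 0},
  {"dx": 0,"dy": 0,"dz": -0.9,"wx": 0,"wy": 0,"wz": 0},
  {"dx": 0,"dy": 0,"dz": 0,"wx": 0,"wy": 0,"wz": 0},
])

```text
clock: 14.33
ee_pos: [0.4768, -0.0075, 0.26]
tcp_rot: [0.743, 0.669, 0.002, 0.003]
ft_force: [-0.6, -0.2, -0.4]
opening: 0.299
grip_force: 15.0
```

```bash
python3 -c "
from h import *
im=read_camera('top');cv2.imwrite('pics/t2.png',cv2.resize(im[140:350,240:500,::-1],(743,600)))
x=np.array([.9945,-.1045]);y=np.array([.1045,.9945]);c=np.array([.557,-.286])
for v in(-.081,-.027,.027,.081):print(c+y*v)
p=c+y*.027; plan(p[0],p[1],.2,-6);print(sense()['opening'])"
```

```text
[ 0.5485355 -0.3665545]
[ 0.5541785 -0.3128515]
[ 0.5598215 -0.2591485]
[ 0.5654645 -0.2054455]
pos [ 0.476  -0.0075  0.2575] closing dir -5.99 tilt [ 5.e-03 -5.e-04 -1.e+00] clk 14.3833 q6 -0.01
units now-frame [-8.052  3.643  1.937] world mm [  83.8 -251.7  -57.5]
wz units 0.002 alt -29.998
units after turn [-8.051  3.645  1.937]
0.3017628271976676
```

View pics/t2.png

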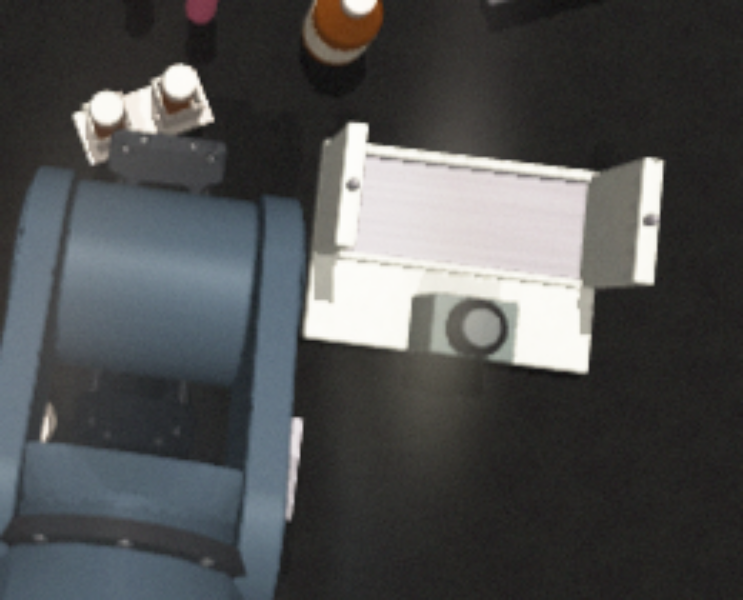

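The tube is up and the stands are standing. Crop positions: pins at (352,184) and (651,220), button at (484,325), wall tops at (348,124)–(356,250) and (643,158)–(654,284).

```bash
python3 -c "
from h import *
A=lambda p,z:at('top',p,z,s=.35,off=(240,140))
p=A((352,184),.149);q=A((651,220),.149);print(p,q,(p+q)/2,np.degrees(np.arctan2(*(p-q)[:2])),np.linalg.norm(p-q))
w=[A(k,.138) for k in[(348,124),(368,127),(356,250),(336,247),(643,158),(662,160),(654,284),(634,282)]]
print(np.mean(w,0),np.mean(w[:4],0),np.mean(w[4:],0))
b=A((484,325),.11);print(b)
f=[A(k,.028) for k in[(367,153),(591,177),(582,280),(357,257)]];print(np.mean(f,0),f)
"
```

```text
[ 0.567  -0.1669  0.149 ] [ 0.5433 -0.4003  0.149 ] [ 0.55515 -0.2836   0.149  ] 5.798078672532907 0.23460019181577835
[ 0.55495   -0.2859625  0.138    ] [ 0.5662  -0.16895  0.138  ] [ 0.5437   -0.402975  0.138   ]
[ 0.4587 -0.281   0.11  ]
[ 0.55465  -0.297225  0.028   ] [array([ 0.6097, -0.2025,  0.028 ]), array([ 0.592 , -0.4011,  0.028 ]), array([ 0.5003, -0.3916,  0.028 ]), array([ 0.5166, -0.1937,  0.028 ])]
```

Request:
move_arm([
  {"dx": -0.42,"dy": 0.16,"dz": -0.1,"wx": 0,"wy": 0,"wz": 0},
  {"dx": -0.82,"dy": 0.3,"dz": 0,"wx": 0,"wy": 0,"wz": 0},
  {"dx": -0.82,"dy": 0.3,"dz": 0,"wx": 0,"wy": 0,"wz": 0},
  {"dx": -0.82,"dy": 0.3,"dz": 0,"wx": 0,"wy": 0,"wz": 0},
  {"dx": -0.82,"dy": 0.3,"dz": 0,"wx": 0,"wy": 0,"wz": 0},
  {"dx": -0.82,"dy": 0.3,"dz": 0,"wx": 0,"wy": 0,"wz": 0},
  {"dx": -0.82,"dy": 0.3,"dz": 0,"wx": 0,"wy": 0,"wz": 0},
  {"dx": -0.82,"dy": 0.3,"dz": 0,"wx": 0,"wy": 0,"wz": 0},
])

```text
clock: 15.05
ee_pos: [0.5229, -0.1994, 0.2568]
tcp_rot: [0.743, 0.669, -0.0, -0.001]
ft_force: [0.0, -0.6, -0.6]
opening: 0.297
grip_force: 15.0
```

Request:
move_arm([
  {"dx": -0.82,"dy": 0.3,"dz": 0,"wx": 0,"wy": 0,"wz": 0},
  {"dx": -0.82,"dy": 0.3,"dz": 0,"wx": 0,"wy": 0,"wz": 0},
  {"dx": -0.82,"dy": 0.3,"dz": 0,"wx": 0,"wy": 0,"wz": 0},
  {"dx": -0.82,"dy": 0.3,"dz": 0,"wx": 0,"wy": 0,"wz": 0},
  {"dx": -0.4,"dy": 0.15,"dz": 0,"wx": 0,"wy": 0,"wz": 0},
  {"dx": 0,"dy": 0,"dz": 0,"wx": 0,"wy": 0,"wz": 0},
  {"dx": 0,"dy": 0,"dz": 0,"wx": 0,"wy": 0,"wz": 0},
  {"dx": 0,"dy": 0,"dz": 0,"wx": 0,"wy": 0,"wz": 0},
])

```text
clock: 15.72
ee_pos: [0.5517, -0.3113, 0.2572]
tcp_rot: [0.743, 0.669, -0.0, -0.001]
ft_force: [-0.5, 0.3, -0.9]
opening: 0.301
grip_force: 15.0
```

```bash
python3 -c "
from h import *
plan(.5528,-.3124,.107,-6)"
```

```text
pos [ 0.5517 -0.3113  0.2572] closing dir -5.97 tilt [-1.e-03  9.e-04 -1.e+00] clk 15.7167 q6 -0.48
units now-frame [-0.037  0.046  5.006] world mm [   1.1   -1.1 -150.2]
wz units 0.005 alt -29.995
units after turn [-0.037  0.046  5.006]
```

Request:
move_arm([
  {"dx": -0.03,"dy": 0.04,"dz": 0.7,"wx": 0,"wy": 0,"wz": 0},
  {"dx": 0,"dy": 0,"dz": 0.9,"wx": 0,"wy": 0,"wz": 0},
  {"dx": 0,"dy": 0,"dz": 0.9,"wx": 0,"wy": 0,"wz": 0},
  {"dx": 0,"dy": 0,"dz": 0.9,"wx": 0,"wy": 0,"wz": 0},
  {"dx": 0,"dy": 0,"dz": 0.8,"wx": 0,"wy": 0,"wz": 0},
  {"dx": 0,"dy": 0,"dz": 0.4,"wx": 0,"wy": 0,"wz": 0},
  {"dx": 0,"dy": 0,"dz": 0.2,"wx": 0,"wy": 0,"wz": 0},
  {"dx": 0,"dy": 0,"dz": 0.08,"wx": 0,"wy": 0,"wz": 0},
])

```text
clock: 16.38
ee_pos: [0.5532, -0.3127, 0.1112]
tcp_rot: [0.743, 0.669, -0.0, -0.0]
ft_force: [-0.3, 0.5, -1.2]
opening: 0.302
grip_force: 15.0
```

Request:
move_arm([
  {"dx": 0,"dy": 0,"dz": 0.04,"wx": 0,"wy": 0,"wz": 0},
  {"dx": 0,"dy": 0,"dz": 0.03,"wx": 0,"wy": 0,"wz": 0},
  {"dx": 0,"dy": 0,"dz": 0,"wx": 0,"wy": 0,"wz": 0},
  {"dx": 0,"dy": 0,"dz": 0,"wx": 0,"wy": 0,"wz": 0},
])

```text
clock: 16.72
ee_pos: [0.5535, -0.3135, 0.1102]
tcp_rot: [0.743, 0.669, 0.0, 0.001]
ft_force: [-0.0, 0.6, -0.7]
opening: 0.304
grip_force: 15.0
```

Request:
move_arm([
  {"dx": 0,"dy": 0,"dz": 0.05,"wx": 0,"wy": 0,"wz": 0},
  {"dx": 0,"dy": 0,"dz": 0.04,"wx": 0,"wy": 0,"wz": 0},
  {"dx": 0,"dy": 0,"dz": 0,"wx": 0,"wy": 0,"wz": 0},
  {"dx": 0,"dy": 0,"dz": 0,"wx": 0,"wy": 0,"wz": 0},
])

```text
clock: 17.05
ee_pos: [0.5533, -0.3135, 0.107]
tcp_rot: [0.743, 0.669, 0.0, 0.0]
ft_force: [-0.4, 0.2, 4.5]
opening: 0.297
grip_force: 15.0
```

Request:
move_arm([
  {"dx": 0,"dy": 0,"dz": 0,"wx": 0,"wy": 0,"wz": 0},
  {"dx": 0,"dy": 0,"dz": 0,"wx": 0,"wy": 0,"wz": 0},
  {"dx": 0,"dy": 0,"dz": 0,"wx": 0,"wy": 0,"wz": 0},
  {"dx": 0,"dy": 0,"dz": 0,"wx": 0,"wy": 0,"wz": 0},
  {"dx": 0,"dy": 0,"dz": 0,"wx": 0,"wy": 0,"wz": 0},
  {"dx": 0,"dy": 0,"dz": 0,"wx": 0,"wy": 0,"wz": 0},
], hand=55)

```text
clock: 17.55
ee_pos: [0.5531, -0.3133, 0.1065]
tcp_rot: [0.743, 0.669, -0.0, -0.0]
ft_force: [-0.3, -0.5, 0.0]
opening: 0.586
grip_force: 0.0
```

Request:
move_arm([
  {"dx": 0,"dy": 0,"dz": -0.6,"wx": 0,"wy": 0,"wz": 0},
  {"dx": 0,"dy": 0,"dz": -0.9,"wx": 0,"wy": 0,"wz": 0},
  {"dx": 0,"dy": 0,"dz": -0.9,"wx": 0,"wy": 0,"wz": -0.8},
  {"dx": 0,"dy": 0,"dz": -0.9,"wx": 0,"wy": 0,"wz": -0.8},
  {"dx": 0,"dy": 0,"dz": -0.9,"wx": 0,"wy": 0,"wz": -0.8},
  {"dx": 0,"dy": 0,"dz": 0,"wx": 0,"wy": 0,"wz": -0.8},
  {"dx": 0,"dy": 0,"dz": 0,"wx": 0,"wy": 0,"wz": -0.8},
  {"dx": 0,"dy": 0,"dz": 0,"wx": 0,"wy": 0,"wz": -0.8},
])

```text
clock: 18.22
ee_pos: [0.5532, -0.3133, 0.2331]
tcp_rot: [0.552, 0.834, 0.0, 0.0]
ft_force: [0.3, -0.6, -0.1]
opening: 0.593
grip_force: 0.0
```

```bash
python3 -c "
from h import *
plan(.6535,-.030,.2,23)
im=read_camera('top');cv2.imwrite('pics/t3.png',cv2.resize(im[140:350,240:500,::-1],(743,600)))"
```

```text
pos [ 0.5532 -0.3133  0.2331] closing dir 23.05 tilt [ 7.e-04 -4.e-04 -1.e+00] clk 18.2167 q6 -0.99
units now-frame [7.381 6.773 1.1  ] world mm [100.3 283.3 -33.1]
wz units 0.008 alt -29.992
units after turn [7.387 6.766 1.1  ]
```

View pics/t3.png

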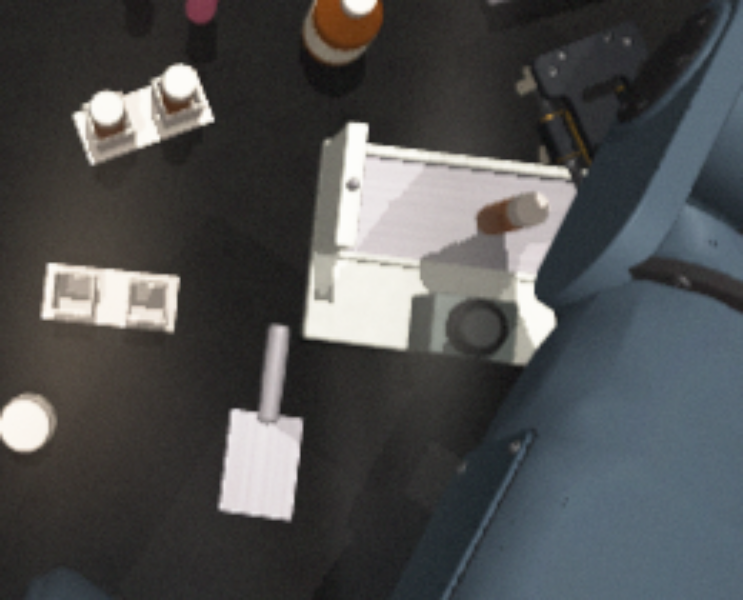

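The first tube stands in the tray, cap at (535,208). Stand_b has not moved: caps at (181,80) and (108,108).

```bash
python3 -c "
from h import *
f=lambda X:(proj('top',X)-[240,140])/.35
print(f((.5533,-.3133,.02)),f((.5533,-.3133,.13)))
print(at('top',(181,80),.116,s=.35,off=(240,140)),at('top',(108,106),.116,s=.35,off=(240,140)))"
```

```text
[488.59460214 218.24054922] [529.96194538 206.42816658]
[ 0.6546 -0.0321  0.116 ] [0.6318 0.0277 0.116 ]
```

Request:
move_arm([
  {"dx": 0.74,"dy": 0.68,"dz": 0,"wx": 0,"wy": 0,"wz": 0},
  {"dx": 0.74,"dy": 0.68,"dz": 0,"wx": 0,"wy": 0,"wz": 0},
  {"dx": 0.74,"dy": 0.68,"dz": 0,"wx": 0,"wy": 0,"wz": 0},
  {"dx": 0.74,"dy": 0.68,"dz": 0,"wx": 0,"wy": 0,"wz": 0},
  {"dx": 0.74,"dy": 0.68,"dz": 0,"wx": 0,"wy": 0,"wz": 0},
  {"dx": 0.74,"dy": 0.68,"dz": 0,"wx": 0,"wy": 0,"wz": 0},
  {"dx": 0.74,"dy": 0.68,"dz": 0,"wx": 0,"wy": 0,"wz": 0},
  {"dx": 0.74,"dy": 0.68,"dz": 0,"wx": 0,"wy": 0,"wz": 0},
])

```text
clock: 18.93
ee_pos: [0.635, -0.0848, 0.2325]
tcp_rot: [0.554, 0.832, -0.0, -0.0]
ft_force: [0.3, -0.5, 0.4]
opening: 0.589
grip_force: 0.0
```

Request:
move_arm([
  {"dx": 0.74,"dy": 0.68,"dz": 0.5,"wx": 0,"wy": 0,"wz": 0},
  {"dx": 0.74,"dy": 0.68,"dz": 0.6,"wx": 0,"wy": 0,"wz": 0},
  {"dx": 0,"dy": 0,"dz": 0,"wx": 0,"wy": 0,"wz": 0},
  {"dx": 0,"dy": 0,"dz": 0,"wx": 0,"wy": 0,"wz": 0},
  {"dx": 0,"dy": 0,"dz": 0,"wx": 0,"wy": 0,"wz": 0},
])

```text
clock: 19.35
ee_pos: [0.6551, -0.0301, 0.1998]
tcp_rot: [0.554, 0.833, -0.0, 0.0]
ft_force: [-0.3, -0.5, -0.3]
opening: 0.593
grip_force: 0.0
```

```bash
python3 -c "
from h import *
plan(.6535,-.030,.093,23)"
```

```text
pos [ 0.6551 -0.0301  0.1998] closing dir 22.76 tilt [ 1.e-04 -2.e-04 -1.e+00] clk 19.35 q6 -0.51
units now-frame [ 0.023 -0.049  3.559] world mm [-1.600e+00  1.000e-01 -1.068e+02]
wz units -0.04 alt 29.96
units after turn [ 0.024 -0.049  3.559]
```

Request:
move_arm([
  {"dx": 0,"dy": -0.03,"dz": 0.7,"wx": 0,"wy": 0,"wz": 0},
  {"dx": 0,"dy": 0,"dz": 0.8,"wx": 0,"wy": 0,"wz": 0},
  {"dx": 0,"dy": 0,"dz": 0.8,"wx": 0,"wy": 0,"wz": 0},
  {"dx": 0,"dy": 0,"dz": 0.7,"wx": 0,"wy": 0,"wz": 0},
  {"dx": 0,"dy": 0,"dz": 0.5,"wx": 0,"wy": 0,"wz": 0},
  {"dx": 0,"dy": 0,"dz": 0,"wx": 0,"wy": 0,"wz": 0},
  {"dx": 0,"dy": 0,"dz": 0,"wx": 0,"wy": 0,"wz": 0},
])

```text
clock: 19.93
ee_pos: [0.6543, -0.0311, 0.0951]
tcp_rot: [0.554, 0.832, -0.0, 0.0]
ft_force: [0.3, 1.0, 0.6]
opening: 0.592
grip_force: 0.0
```

Request:
move_arm([
  {"dx": 0,"dy": 0,"dz": 0,"wx": 0,"wy": 0,"wz": 0},
  {"dx": 0,"dy": 0,"dz": 0,"wx": 0,"wy": 0,"wz": 0},
  {"dx": 0,"dy": 0,"dz": 0,"wx": 0,"wy": 0,"wz": 0},
  {"dx": 0,"dy": 0,"dz": 0,"wx": 0,"wy": 0,"wz": 0},
  {"dx": 0,"dy": 0,"dz": 0,"wx": 0,"wy": 0,"wz": 0},
  {"dx": 0,"dy": 0,"dz": 0,"wx": 0,"wy": 0,"wz": 0},
  {"dx": 0,"dy": 0,"dz": 0,"wx": 0,"wy": 0,"wz": 0},
  {"dx": 0,"dy": 0,"dz": 0,"wx": 0,"wy": 0,"wz": 0},
], hand=0, grip_force=15)

```text
clock: 20.6
ee_pos: [0.6546, -0.03, 0.0951]
tcp_rot: [0.553, 0.833, 0.0, 0.0]
ft_force: [-1.7, 0.3, 5.1]
opening: 0.298
grip_force: 15.0
```

Request:
move_arm([
  {"dx": 0,"dy": 0,"dz": -0.2,"wx": 0,"wy": 0,"wz": 0},
  {"dx": 0,"dy": 0,"dz": -0.3,"wx": 0,"wy": 0,"wz": 0},
  {"dx": 0,"dy": 0,"dz": -0.4,"wx": 0,"wy": 0,"wz": 0},
  {"dx": 0,"dy": 0,"dz": -0.4,"wx": 0,"wy": 0,"wz": 0},
  {"dx": 0,"dy": 0,"dz": -0.4,"wx": 0,"wy": 0,"wz": 0},
  {"dx": 0,"dy": 0,"dz": -0.4,"wx": 0,"wy": 0,"wz": 0},
  {"dx": 0,"dy": 0,"dz": -0.4,"wx": 0,"wy": 0,"wz": 0},
  {"dx": 0,"dy": 0,"dz": -0.4,"wx": 0,"wy": 0,"wz": 0},
])

```text
clock: 21.27
ee_pos: [0.6544, -0.0299, 0.1831]
tcp_rot: [0.553, 0.833, 0.0, 0.0]
ft_force: [0.0, 0.5, -1.5]
opening: 0.301
grip_force: 15.0
```

Request:
move_arm([
  {"dx": 0,"dy": 0,"dz": -0.7,"wx": 0,"wy": 0,"wz": 0.8},
  {"dx": 0,"dy": 0,"dz": -0.9,"wx": 0,"wy": 0,"wz": 0.8},
  {"dx": 0,"dy": 0,"dz": -0.9,"wx": 0,"wy": 0,"wz": 0.8},
  {"dx": 0,"dy": 0,"dz": 0,"wx": 0,"wy": 0,"wz": 0.8},
  {"dx": 0,"dy": 0,"dz": 0,"wx": 0,"wy": 0,"wz": 0.8},
  {"dx": 0,"dy": 0,"dz": 0,"wx": 0,"wy": 0,"wz": 0.8},
  {"dx": 0,"dy": 0,"dz": 0,"wx": 0,"wy": 0,"wz": 0},
  {"dx": 0,"dy": 0,"dz": 0,"wx": 0,"wy": 0,"wz": 0},
])

```text
clock: 21.93
ee_pos: [0.6543, -0.0299, 0.257]
tcp_rot: [0.742, 0.67, 0.0, 0.0]
ft_force: [-0.6, -0.7, -0.6]
opening: 0.296
grip_force: 15.0
```

```bash
python3 -c "
from h import *
plan(.558,-.2586,.109,-6);print(sense()['opening'])"
```

```text
pos [ 0.6543 -0.0299  0.257 ] closing dir -5.84 tilt [ 2.e-04 -0.e+00 -1.e+00] clk 21.9333 q6 -0.01
units now-frame [-7.909 -2.417  4.934] world mm [ -96.3 -228.7 -148. ]
wz units 0.026 alt -29.974
units after turn [-7.916 -2.395  4.934]
0.2962118179533783
```

Request:
move_arm([
  {"dx": -0.4,"dy": -0.12,"dz": 0,"wx": 0,"wy": 0,"wz": 0},
  {"dx": -0.79,"dy": -0.24,"dz": 0,"wx": 0,"wy": 0,"wz": 0},
  {"dx": -0.79,"dy": -0.24,"dz": 0,"wx": 0,"wy": 0,"wz": 0},
  {"dx": -0.79,"dy": -0.24,"dz": 0,"wx": 0,"wy": 0,"wz": 0},
  {"dx": -0.79,"dy": -0.24,"dz": 0,"wx": 0,"wy": 0,"wz": 0},
  {"dx": -0.79,"dy": -0.24,"dz": 0,"wx": 0,"wy": 0,"wz": 0},
  {"dx": -0.79,"dy": -0.24,"dz": 0,"wx": 0,"wy": 0,"wz": 0},
  {"dx": -0.79,"dy": -0.24,"dz": 0,"wx": 0,"wy": 0,"wz": 0},
])

```text
clock: 22.6
ee_pos: [0.5809, -0.203, 0.2567]
tcp_rot: [0.742, 0.67, -0.0, -0.0]
ft_force: [0.7, -0.1, -0.6]
opening: 0.299
grip_force: 15.0
```

Request:
move_arm([
  {"dx": -0.79,"dy": -0.24,"dz": 0,"wx": 0,"wy": 0,"wz": 0},
  {"dx": -0.79,"dy": -0.24,"dz": 0,"wx": 0,"wy": 0,"wz": 0},
  {"dx": -0.4,"dy": -0.12,"dz": 0,"wx": 0,"wy": 0,"wz": 0},
  {"dx": 0,"dy": 0,"dz": 0,"wx": 0,"wy": 0,"wz": 0},
  {"dx": 0,"dy": 0,"dz": 0,"wx": 0,"wy": 0,"wz": 0},
  {"dx": 0,"dy": 0,"dz": 0,"wx": 0,"wy": 0,"wz": 0},
])

```text
clock: 23.1
ee_pos: [0.5581, -0.2577, 0.2565]
tcp_rot: [0.743, 0.67, 0.0, -0.0]
ft_force: [0.6, -0.2, -1.3]
opening: 0.298
grip_force: 15.0
```

```bash
python3 -c "
from h import *
plan(.558,-.2586,.109,-6);print(sense()['opening'])"
```

```text
pos [ 0.5581 -0.2577  0.2565] closing dir -5.93 tilt [ 0.e+00  3.e-04 -1.e+00] clk 23.1 q6 -0.4
units now-frame [-3.000e-02 -2.000e-03  4.918e+00] world mm [-1.000e-01 -9.000e-01 -1.475e+02]
wz units 0.011 alt -29.989
units after turn [-3.000e-02 -2.000e-03  4.918e+00]
0.2984098473580926
```

Request:
move_arm([
  {"dx": -0.02,"dy": 0,"dz": 0.7,"wx": 0,"wy": 0,"wz": 0},
  {"dx": 0,"dy": 0,"dz": 0.9,"wx": 0,"wy": 0,"wz": 0},
  {"dx": 0,"dy": 0,"dz": 0.9,"wx": 0,"wy": 0,"wz": 0},
  {"dx": 0,"dy": 0,"dz": 0.9,"wx": 0,"wy": 0,"wz": 0},
  {"dx": 0,"dy": 0,"dz": 0.8,"wx": 0,"wy": 0,"wz": 0},
  {"dx": 0,"dy": 0,"dz": 0.4,"wx": 0,"wy": 0,"wz": 0},
  {"dx": 0,"dy": 0,"dz": 0.2,"wx": 0,"wy": 0,"wz": 0},
  {"dx": 0,"dy": 0,"dz": 0.05,"wx": 0,"wy": 0,"wz": 0},
])

```text
clock: 23.77
ee_pos: [0.5581, -0.2584, 0.1106]
tcp_rot: [0.743, 0.67, -0.0, -0.0]
ft_force: [-1.0, 0.2, -0.5]
opening: 0.301
grip_force: 15.0
```

Request:
move_arm([
  {"dx": 0,"dy": 0,"dz": 0.03,"wx": 0,"wy": 0,"wz": 0},
  {"dx": 0,"dy": 0,"dz": 0.03,"wx": 0,"wy": 0,"wz": 0},
  {"dx": 0,"dy": 0,"dz": 0.02,"wx": 0,"wy": 0,"wz": 0},
  {"dx": 0,"dy": 0,"dz": 0,"wx": 0,"wy": 0,"wz": 0},
  {"dx": 0,"dy": 0,"dz": 0,"wx": 0,"wy": 0,"wz": 0},
])

```text
clock: 24.18
ee_pos: [0.5581, -0.2591, 0.1092]
tcp_rot: [0.743, 0.669, 0.0, 0.0]
ft_force: [-1.0, -0.5, -1.9]
opening: 0.298
grip_force: 15.0
```

Request:
move_arm([
  {"dx": 0,"dy": 0,"dz": 0.03,"wx": 0,"wy": 0,"wz": 0},
  {"dx": 0,"dy": 0,"dz": 0.03,"wx": 0,"wy": 0,"wz": 0},
  {"dx": 0,"dy": 0,"dz": 0,"wx": 0,"wy": 0,"wz": 0},
  {"dx": 0,"dy": 0,"dz": 0,"wx": 0,"wy": 0,"wz": 0},
])

```text
clock: 24.52
ee_pos: [0.5584, -0.2595, 0.1089]
tcp_rot: [0.743, 0.669, 0.0, 0.001]
ft_force: [-3.7, 0.9, 15.6]
opening: 0.296
grip_force: 15.0
```

Request:
move_arm([
  {"dx": 0,"dy": 0,"dz": -0.03,"wx": 0,"wy": 0,"wz": 0},
  {"dx": 0,"dy": 0,"dz": 0,"wx": 0,"wy": 0,"wz": 0},
])

```text
clock: 24.68
ee_pos: [0.5583, -0.2593, 0.109]
tcp_rot: [0.743, 0.669, 0.0, 0.001]
ft_force: [-3.9, 0.6, 8.5]
opening: 0.301
grip_force: 15.0
```

Request:
move_arm([
  {"dx": 0,"dy": 0,"dz": 0,"wx": 0,"wy": 0,"wz": 0},
  {"dx": 0,"dy": 0,"dz": 0,"wx": 0,"wy": 0,"wz": 0},
  {"dx": 0,"dy": 0,"dz": 0,"wx": 0,"wy": 0,"wz": 0},
  {"dx": 0,"dy": 0,"dz": 0,"wx": 0,"wy": 0,"wz": 0},
  {"dx": 0,"dy": 0,"dz": 0,"wx": 0,"wy": 0,"wz": 0},
  {"dx": 0,"dy": 0,"dz": 0,"wx": 0,"wy": 0,"wz": 0},
], hand=55)

```text
clock: 25.18
ee_pos: [0.5578, -0.259, 0.1076]
tcp_rot: [0.743, 0.669, -0.0, -0.0]
ft_force: [-0.8, 0.2, -0.2]
opening: 0.59
grip_force: 0.0
```

Request:
move_arm([
  {"dx": 0,"dy": 0,"dz": -0.6,"wx": 0,"wy": 0,"wz": 0},
  {"dx": 0,"dy": 0,"dz": -0.9,"wx": 0,"wy": 0,"wz": 0},
  {"dx": 0,"dy": 0,"dz": -0.9,"wx": 0,"wy": 0,"wz": -0.8},
  {"dx": 0,"dy": 0,"dz": -0.9,"wx": 0,"wy": 0,"wz": -0.8},
  {"dx": 0,"dy": 0,"dz": -0.9,"wx": 0,"wy": 0,"wz": -0.8},
  {"dx": 0,"dy": 0,"dz": 0,"wx": 0,"wy": 0,"wz": -0.8},
  {"dx": 0,"dy": 0,"dz": 0,"wx": 0,"wy": 0,"wz": -0.8},
  {"dx": 0,"dy": 0,"dz": 0,"wx": 0,"wy": 0,"wz": -0.8},
])

```text
clock: 25.85
ee_pos: [0.5579, -0.259, 0.2342]
tcp_rot: [0.552, 0.834, 0.0, 0.0]
ft_force: [0.2, -0.7, -0.2]
opening: 0.59
grip_force: 0.0
```

```bash
python3 -c "
from h import *
plan(.631,.0285,.2,23)
im=read_camera('top');cv2.imwrite('pics/t4.png',cv2.resize(im[140:350,240:500,::-1],(743,600)))"
```

```text
pos [ 0.5579 -0.259   0.2342] closing dir 23.05 tilt [ 7.e-04 -4.e-04 -1.e+00] clk 25.85 q6 -0.91
units now-frame [7.867 5.993 1.139] world mm [ 73.1 287.5 -34.2]
wz units 0.008 alt -29.992
units after turn [7.872 5.986 1.139]
```

View pics/t4.png

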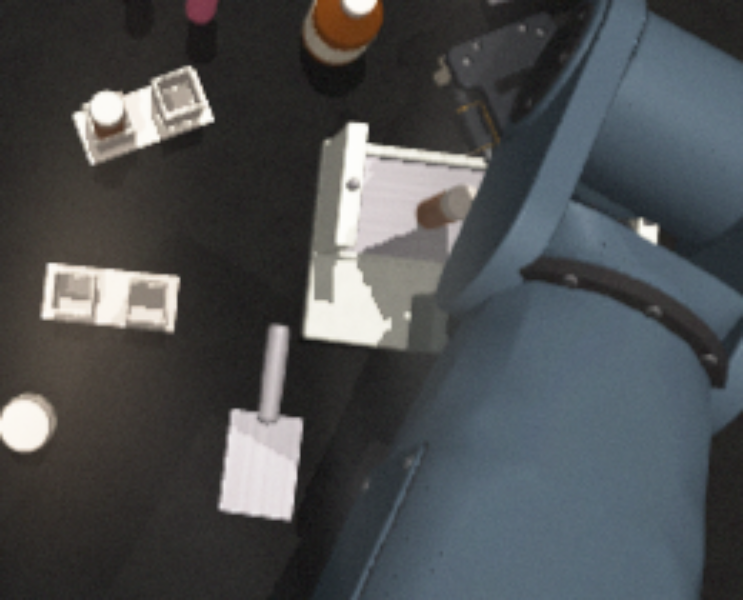

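The second tube stands in the tray. Stand_b's remaining cap is unchanged at (108,107).

Request:
move_arm([
  {"dx": 0.79,"dy": 0.6,"dz": 0,"wx": 0,"wy": 0,"wz": 0},
  {"dx": 0.79,"dy": 0.6,"dz": 0,"wx": 0,"wy": 0,"wz": 0},
  {"dx": 0.79,"dy": 0.6,"dz": 0,"wx": 0,"wy": 0,"wz": 0},
  {"dx": 0.79,"dy": 0.6,"dz": 0,"wx": 0,"wy": 0,"wz": 0},
  {"dx": 0.79,"dy": 0.6,"dz": 0,"wx": 0,"wy": 0,"wz": 0},
  {"dx": 0.79,"dy": 0.6,"dz": 0,"wx": 0,"wy": 0,"wz": 0},
  {"dx": 0.79,"dy": 0.6,"dz": 0,"wx": 0,"wy": 0,"wz": 0},
  {"dx": 0.79,"dy": 0.6,"dz": 0,"wx": 0,"wy": 0,"wz": 0},
])

```text
clock: 26.57
ee_pos: [0.6173, -0.0269, 0.2337]
tcp_rot: [0.554, 0.832, -0.0, -0.0]
ft_force: [-0.2, -0.5, -0.1]
opening: 0.588
grip_force: 0.0
```

Request:
move_arm([
  {"dx": 0.79,"dy": 0.6,"dz": 0.5,"wx": 0,"wy": 0,"wz": 0},
  {"dx": 0.77,"dy": 0.6,"dz": 0.6,"wx": 0,"wy": 0,"wz": 0},
  {"dx": 0,"dy": 0,"dz": 0,"wx": 0,"wy": 0,"wz": 0},
  {"dx": 0,"dy": 0,"dz": 0,"wx": 0,"wy": 0,"wz": 0},
  {"dx": 0,"dy": 0,"dz": 0,"wx": 0,"wy": 0,"wz": 0},
])

```text
clock: 26.98
ee_pos: [0.6322, 0.0283, 0.2009]
tcp_rot: [0.554, 0.833, -0.0, 0.0]
ft_force: [-0.2, 0.3, 0.5]
opening: 0.591
grip_force: 0.0
```

```bash
python3 -c "
from h import *
plan(.631,.0285,.094,23)
im=read_camera('scene');cv2.imwrite('pics/s2.png',cv2.resize(im[150:300,50:350,::-1],(800,400)))"
```

```text
pos [0.6322 0.0283 0.2009] closing dir 22.76 tilt [ 1.e-04 -2.e-04 -1.e+00] clk 26.9833 q6 -0.43
units now-frame [ 0.021 -0.035  3.565] world mm [  -1.2    0.2 -106.9]
wz units -0.041 alt 29.959
units after turn [ 0.022 -0.035  3.565]
```

View pics/s2.png

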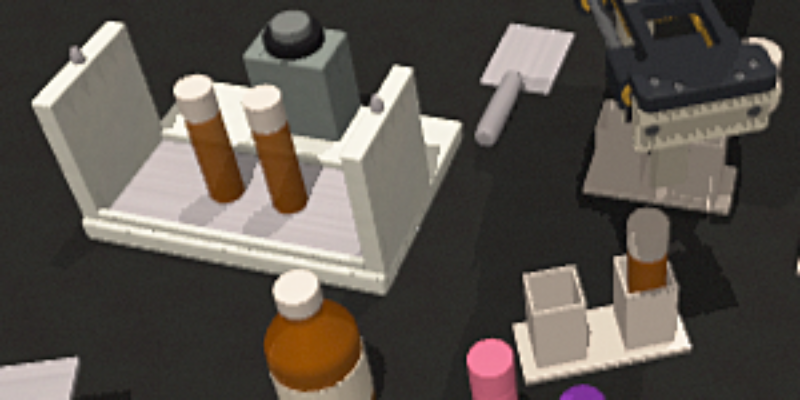

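Two tubes stand upright in the tray at (208,140) and (278,150). The last tube is in stand_b's right cup at (648,240), and I'm grasping it now.

Request:
move_arm([
  {"dx": 0,"dy": -0.02,"dz": 0.7,"wx": 0,"wy": 0,"wz": 0},
  {"dx": 0,"dy": 0,"dz": 0.8,"wx": 0,"wy": 0,"wz": 0},
  {"dx": 0,"dy": 0,"dz": 0.8,"wx": 0,"wy": 0,"wz": 0},
  {"dx": 0,"dy": 0,"dz": 0.7,"wx": 0,"wy": 0,"wz": 0},
  {"dx": 0,"dy": 0,"dz": 0.55,"wx": 0,"wy": 0,"wz": 0},
  {"dx": 0,"dy": 0,"dz": 0,"wx": 0,"wy": 0,"wz": 0},
  {"dx": 0,"dy": 0,"dz": 0,"wx": 0,"wy": 0,"wz": 0},
])

```text
clock: 27.62
ee_pos: [0.6317, 0.0275, 0.0947]
tcp_rot: [0.554, 0.833, -0.0, -0.0]
ft_force: [-0.4, -0.7, 0.0]
opening: 0.59
grip_force: 0.0
```

Request:
move_arm([
  {"dx": 0,"dy": 0,"dz": 0,"wx": 0,"wy": 0,"wz": 0},
  {"dx": 0,"dy": 0,"dz": 0,"wx": 0,"wy": 0,"wz": 0},
  {"dx": 0,"dy": 0,"dz": 0,"wx": 0,"wy": 0,"wz": 0},
  {"dx": 0,"dy": 0,"dz": 0,"wx": 0,"wy": 0,"wz": 0},
  {"dx": 0,"dy": 0,"dz": 0,"wx": 0,"wy": 0,"wz": 0},
  {"dx": 0,"dy": 0,"dz": 0,"wx": 0,"wy": 0,"wz": 0},
  {"dx": 0,"dy": 0,"dz": 0,"wx": 0,"wy": 0,"wz": 0},
  {"dx": 0,"dy": 0,"dz": 0,"wx": 0,"wy": 0,"wz": 0},
], hand=0, grip_force=15)

```text
clock: 28.28
ee_pos: [0.6319, 0.0284, 0.0948]
tcp_rot: [0.553, 0.833, 0.0, 0.0]
ft_force: [-0.8, -0.3, 6.5]
opening: 0.297
grip_force: 15.0
```

Request:
move_arm([
  {"dx": 0,"dy": 0,"dz": -0.2,"wx": 0,"wy": 0,"wz": 0},
  {"dx": 0,"dy": 0,"dz": -0.3,"wx": 0,"wy": 0,"wz": 0},
  {"dx": 0,"dy": 0,"dz": -0.4,"wx": 0,"wy": 0,"wz": 0},
  {"dx": 0,"dy": 0,"dz": -0.4,"wx": 0,"wy": 0,"wz": 0},
  {"dx": 0,"dy": 0,"dz": -0.4,"wx": 0,"wy": 0,"wz": 0},
  {"dx": 0,"dy": 0,"dz": -0.4,"wx": 0,"wy": 0,"wz": 0},
  {"dx": 0,"dy": 0,"dz": -0.4,"wx": 0,"wy": 0,"wz": 0},
  {"dx": 0,"dy": 0,"dz": -0.4,"wx": 0,"wy": 0,"wz": 0},
])

```text
clock: 28.95
ee_pos: [0.6316, 0.0285, 0.1827]
tcp_rot: [0.553, 0.833, 0.0, 0.0]
ft_force: [0.5, 1.1, -0.8]
opening: 0.3
grip_force: 15.0
```

Request:
move_arm([
  {"dx": 0,"dy": 0,"dz": -0.7,"wx": 0,"wy": 0,"wz": 0.8},
  {"dx": 0,"dy": 0,"dz": -0.9,"wx": 0,"wy": 0,"wz": 0.8},
  {"dx": 0,"dy": 0,"dz": -0.9,"wx": 0,"wy": 0,"wz": 0.8},
  {"dx": 0,"dy": 0,"dz": 0,"wx": 0,"wy": 0,"wz": 0.8},
  {"dx": 0,"dy": 0,"dz": 0,"wx": 0,"wy": 0,"wz": 0.8},
  {"dx": 0,"dy": 0,"dz": 0,"wx": 0,"wy": 0,"wz": 0.83},
  {"dx": 0,"dy": 0,"dz": 0,"wx": 0,"wy": 0,"wz": 0},
  {"dx": 0,"dy": 0,"dz": 0,"wx": 0,"wy": 0,"wz": 0},
])

```text
clock: 29.62
ee_pos: [0.6315, 0.0285, 0.2567]
tcp_rot: [0.743, 0.669, 0.0, 0.0]
ft_force: [0.6, 0.0, -1.2]
opening: 0.298
grip_force: 15.0
```

```bash
python3 -c "
from h import *
plan(.5637,-.205,.109,-6);print(sense()['opening'])"
```

```text
pos [0.6315 0.0285 0.2567] closing dir -6.02 tilt [ 2.e-04  0.e+00 -1.e+00] clk 29.6167 q6 0.08
units now-frame [-7.977 -1.434  4.924] world mm [ -67.8 -233.5 -147.7]
wz units -0.003 alt 29.997
units after turn [-7.976 -1.436  4.924]
0.298332281901079
```

Request:
move_arm([
  {"dx": -0.4,"dy": -0.07,"dz": 0,"wx": 0,"wy": 0,"wz": 0},
  {"dx": -0.8,"dy": -0.14,"dz": 0,"wx": 0,"wy": 0,"wz": 0},
  {"dx": -0.8,"dy": -0.14,"dz": 0,"wx": 0,"wy": 0,"wz": 0},
  {"dx": -0.8,"dy": -0.14,"dz": 0,"wx": 0,"wy": 0,"wz": 0},
  {"dx": -0.8,"dy": -0.15,"dz": 0,"wx": 0,"wy": 0,"wz": 0},
  {"dx": -0.8,"dy": -0.15,"dz": 0,"wx": 0,"wy": 0,"wz": 0},
  {"dx": -0.8,"dy": -0.15,"dz": 0,"wx": 0,"wy": 0,"wz": 0},
  {"dx": -0.8,"dy": -0.14,"dz": 0,"wx": 0,"wy": 0,"wz": 0},
])

```text
clock: 30.28
ee_pos: [0.5791, -0.1488, 0.2564]
tcp_rot: [0.743, 0.669, -0.0, -0.0]
ft_force: [-0.5, 0.3, 0.2]
opening: 0.3
grip_force: 15.0
```

Request:
move_arm([
  {"dx": -0.8,"dy": -0.14,"dz": 0,"wx": 0,"wy": 0,"wz": 0},
  {"dx": -0.8,"dy": -0.14,"dz": 0,"wx": 0,"wy": 0,"wz": 0},
  {"dx": -0.38,"dy": -0.07,"dz": 0,"wx": 0,"wy": 0,"wz": 0},
  {"dx": 0,"dy": 0,"dz": 0,"wx": 0,"wy": 0,"wz": 0},
  {"dx": 0,"dy": 0,"dz": 0,"wx": 0,"wy": 0,"wz": 0},
  {"dx": 0,"dy": 0,"dz": 0,"wx": 0,"wy": 0,"wz": 0},
])

```text
clock: 30.78
ee_pos: [0.5634, -0.2041, 0.2562]
tcp_rot: [0.744, 0.668, 0.0, -0.0]
ft_force: [0.4, -0.3, -1.3]
opening: 0.303
grip_force: 15.0
```

```bash
python3 -c "
from h import *
plan(.5637,-.205,.109,-6);print(sense()['opening'])"
```

```text
pos [ 0.5634 -0.2041  0.2562] closing dir -6.11 tilt [-0.e+00  3.e-04 -1.e+00] clk 30.7833 q6 -0.32
units now-frame [-0.032  0.014  4.908] world mm [   0.3   -0.9 -147.2]
wz units -0.018 alt 29.982
units after turn [-0.032  0.014  4.908]
0.3029070355532148
```

Request:
move_arm([
  {"dx": -0.03,"dy": 0.01,"dz": 0.7,"wx": 0,"wy": 0,"wz": 0},
  {"dx": 0,"dy": 0,"dz": 0.9,"wx": 0,"wy": 0,"wz": 0},
  {"dx": 0,"dy": 0,"dz": 0.9,"wx": 0,"wy": 0,"wz": 0},
  {"dx": 0,"dy": 0,"dz": 0.9,"wx": 0,"wy": 0,"wz": 0},
  {"dx": 0,"dy": 0,"dz": 0.8,"wx": 0,"wy": 0,"wz": 0},
  {"dx": 0,"dy": 0,"dz": 0.4,"wx": 0,"wy": 0,"wz": 0},
  {"dx": 0,"dy": 0,"dz": 0.2,"wx": 0,"wy": 0,"wz": 0},
  {"dx": 0,"dy": 0,"dz": 0.05,"wx": 0,"wy": 0,"wz": 0},
])

```text
clock: 31.45
ee_pos: [0.5636, -0.2052, 0.1104]
tcp_rot: [0.744, 0.668, -0.0, -0.0]
ft_force: [-0.5, 0.5, 0.1]
opening: 0.296
grip_force: 15.0
```

Request:
move_arm([
  {"dx": 0,"dy": 0,"dz": 0.03,"wx": 0,"wy": 0,"wz": 0},
  {"dx": 0,"dy": 0,"dz": 0.03,"wx": 0,"wy": 0,"wz": 0},
  {"dx": 0,"dy": 0,"dz": 0.04,"wx": 0,"wy": 0,"wz": 0},
  {"dx": 0,"dy": 0,"dz": 0,"wx": 0,"wy": 0,"wz": 0},
  {"dx": 0,"dy": 0,"dz": 0,"wx": 0,"wy": 0,"wz": 0},
])

```text
clock: 31.87
ee_pos: [0.564, -0.2061, 0.1088]
tcp_rot: [0.744, 0.668, 0.0, 0.001]
ft_force: [-0.4, -0.3, 5.8]
opening: 0.297
grip_force: 15.0
```

Request:
move_arm([
  {"dx": 0,"dy": 0,"dz": 0,"wx": 0,"wy": 0,"wz": 0},
  {"dx": 0,"dy": 0,"dz": 0,"wx": 0,"wy": 0,"wz": 0},
  {"dx": 0,"dy": 0,"dz": 0,"wx": 0,"wy": 0,"wz": 0},
  {"dx": 0,"dy": 0,"dz": 0,"wx": 0,"wy": 0,"wz": 0},
  {"dx": 0,"dy": 0,"dz": 0,"wx": 0,"wy": 0,"wz": 0},
  {"dx": 0,"dy": 0,"dz": 0,"wx": 0,"wy": 0,"wz": 0},
], hand=55)

```text
clock: 32.37
ee_pos: [0.5633, -0.2058, 0.1076]
tcp_rot: [0.744, 0.668, -0.0, -0.0]
ft_force: [-0.4, 0.2, 0.0]
opening: 0.587
grip_force: 0.0
```

Request:
move_arm([
  {"dx": 0,"dy": 0,"dz": -0.6,"wx": 0,"wy": 0,"wz": 0},
  {"dx": 0,"dy": 0,"dz": -0.9,"wx": 0,"wy": 0,"wz": 0},
  {"dx": 0,"dy": 0,"dz": -0.9,"wx": 0,"wy": 0,"wz": 0},
  {"dx": 0,"dy": 0,"dz": -0.9,"wx": 0,"wy": 0,"wz": 0.2},
  {"dx": 0,"dy": 0,"dz": -0.9,"wx": 0,"wy": 0,"wz": 0},
  {"dx": 0,"dy": 0,"dz": 0,"wx": 0,"wy": 0,"wz": 0},
  {"dx": 0,"dy": 0,"dz": 0,"wx": 0,"wy": 0,"wz": 0},
])

```text
clock: 32.95
ee_pos: [0.5638, -0.2061, 0.2349]
tcp_rot: [0.751, 0.66, 0.001, 0.001]
ft_force: [0.2, -0.2, -0.7]
opening: 0.594
grip_force: 0.0
```

```bash
python3 -c "
from h import *
plan(.505,.2947,.15,-7.2)"
```

```text
pos [ 0.5638 -0.2061  0.2349] closing dir -7.36 tilt [ 0.0024 -0.0011 -1.    ] clk 32.95 q6 -0.3
units now-frame [16.305 -4.092  2.808] world mm [-58.8 500.8 -84.9]
wz units -0.027 alt 29.973
units after turn [16.317 -4.045  2.808]
```

Request:
move_arm([
  {"dx": 0.9,"dy": -0.22,"dz": 0,"wx": 0,"wy": 0,"wz": 0},
  {"dx": 0.9,"dy": -0.22,"dz": 0,"wx": 0,"wy": 0,"wz": 0},
  {"dx": 0.9,"dy": -0.22,"dz": 0,"wx": 0,"wy": 0,"wz": 0},
  {"dx": 0.9,"dy": -0.22,"dz": 0,"wx": 0,"wy": 0,"wz": 0},
  {"dx": 0.9,"dy": -0.22,"dz": 0,"wx": 0,"wy": 0,"wz": 0},
  {"dx": 0.9,"dy": -0.22,"dz": 0,"wx": 0,"wy": 0,"wz": 0},
  {"dx": 0.9,"dy": -0.22,"dz": 0,"wx": 0,"wy": 0,"wz": 0},
  {"dx": 0.9,"dy": -0.22,"dz": 0,"wx": 0,"wy": 0,"wz": 0},
])

```text
clock: 33.62
ee_pos: [0.5378, 0.0164, 0.2322]
tcp_rot: [0.751, 0.66, -0.001, -0.001]
ft_force: [-0.1, -0.3, -0.3]
opening: 0.593
grip_force: 0.0
```

Request:
move_arm([
  {"dx": 0.9,"dy": -0.22,"dz": 0,"wx": 0,"wy": 0,"wz": 0},
  {"dx": 0.9,"dy": -0.22,"dz": 0,"wx": 0,"wy": 0,"wz": 0},
  {"dx": 0.9,"dy": -0.22,"dz": 0,"wx": 0,"wy": 0,"wz": 0},
  {"dx": 0.9,"dy": -0.22,"dz": 0,"wx": 0,"wy": 0,"wz": 0},
  {"dx": 0.9,"dy": -0.22,"dz": 0,"wx": 0,"wy": 0,"wz": 0},
  {"dx": 0.9,"dy": -0.22,"dz": 0,"wx": 0,"wy": 0,"wz": 0},
  {"dx": 0,"dy": 0,"dz": 0,"wx": 0,"wy": 0,"wz": 0},
  {"dx": 0,"dy": 0,"dz": 0,"wx": 0,"wy": 0,"wz": 0},
])

```text
clock: 34.28
ee_pos: [0.5195, 0.1816, 0.2323]
tcp_rot: [0.75, 0.661, -0.001, -0.0]
ft_force: [-0.3, 0.0, 0.2]
opening: 0.596
grip_force: 0.0
```

```bash
python3 -c "
from h import *
plan(.505,.2947,.15,-7.2)
c=get_calibration('wrist');im=read_camera('wrist');cv2.imwrite('pics/w3.png',cv2.resize(im[:,:,::-1],(800,600)))
x=np.array([.9921,-.1253]);y=np.array([.1253,.9921]);o=np.array([.505,.2947])
for v in (-.04,.04):
  for u in(-.007,.007): print(proj('wrist',[*(o+x*u+y*v),.047],c)/.7)"
```

```text
pos [0.5195 0.1816 0.2323] closing dir -7.24 tilt [-2.2e-03 -7.0e-04 -1.0e+00] clk 34.2833 q6 0.38
units now-frame [ 3.682 -0.949  2.742] world mm [-14.5 113.1 -82.3]
wz units -0.007 alt 29.993
units after turn [ 3.683 -0.947  2.742]
[341.06031271 171.53313587]
[362.01063247 171.48983302]
[336.87022806  38.38987807]
[359.41512839  38.32973931]
```

View pics/w3.png

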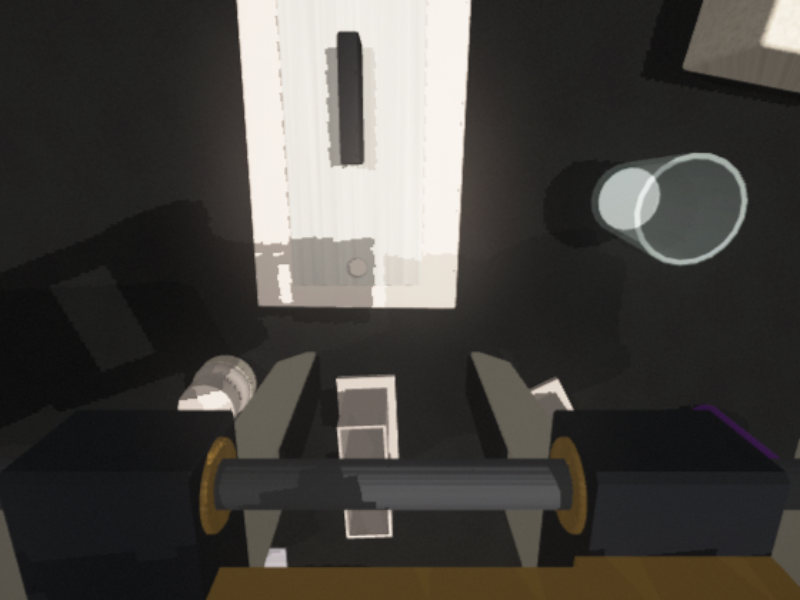

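The cover lies flat on the board: handle (338–363, 32–163), near hole (358,267). That matches the recorded pose, so I'll regrasp at the same point.

Request:
move_arm([
  {"dx": 0.92,"dy": -0.24,"dz": 0,"wx": 0,"wy": 0,"wz": 0},
  {"dx": 0.92,"dy": -0.24,"dz": 0.5,"wx": 0,"wy": 0,"wz": 0},
  {"dx": 0.92,"dy": -0.24,"dz": 0.7,"wx": 0,"wy": 0,"wz": 0},
  {"dx": 0.9,"dy": -0.22,"dz": 0.8,"wx": 0,"wy": 0,"wz": 0},
  {"dx": 0,"dy": 0,"dz": 0.7,"wx": 0,"wy": 0,"wz": 0},
  {"dx": 0,"dy": 0,"dz": 0,"wx": 0,"wy": 0,"wz": 0},
  {"dx": 0,"dy": 0,"dz": 0,"wx": 0,"wy": 0,"wz": 0},
  {"dx": 0,"dy": 0,"dz": 0,"wx": 0,"wy": 0,"wz": 0},
])

```text
clock: 35.0
ee_pos: [0.5072, 0.2923, 0.1538]
tcp_rot: [0.752, 0.66, 0.0, 0.0]
ft_force: [0.7, -0.4, -0.5]
opening: 0.589
grip_force: 0.0
```

```bash
python3 -c "
from h import *
plan(.5049,.2947,.0395,-7.2)"
```

```text
pos [0.5072 0.2923 0.1538] closing dir -7.45 tilt [ 9.e-04  3.e-04 -1.e+00] clk 35.0 q6 0.57
units now-frame [ 0.066 -0.091  3.809] world mm [  -2.3    2.4 -114.3]
wz units -0.042 alt 29.958
units after turn [ 0.067 -0.09   3.809]
```

Request:
move_arm([
  {"dx": 0.06,"dy": -0.08,"dz": 0.6,"wx": 0,"wy": 0,"wz": -0.04},
  {"dx": 0,"dy": 0,"dz": 0.8,"wx": 0,"wy": 0,"wz": 0},
  {"dx": 0,"dy": 0,"dz": 0.8,"wx": 0,"wy": 0,"wz": 0},
  {"dx": 0,"dy": 0,"dz": 0.8,"wx": 0,"wy": 0,"wz": 0},
  {"dx": 0,"dy": 0,"dz": 0.5,"wx": 0,"wy": 0,"wz": 0},
  {"dx": 0,"dy": 0,"dz": 0.2,"wx": 0,"wy": 0,"wz": 0},
  {"dx": 0,"dy": 0,"dz": 0,"wx": 0,"wy": 0,"wz": 0},
  {"dx": 0,"dy": 0,"dz": 0,"wx": 0,"wy": 0,"wz": 0},
])

```text
clock: 35.67
ee_pos: [0.5052, 0.2953, 0.0432]
tcp_rot: [0.75, 0.661, 0.001, 0.0]
ft_force: [0.3, -0.1, 0.4]
opening: 0.59
grip_force: 0.0
```

```bash
python3 -c "
from h import *
plan(.5049,.2947,.0395,-7.2)"
```

```text
pos [0.5052 0.2953 0.0432] closing dir -7.17 tilt [ 1.7e-03  8.0e-04 -1.0e+00] clk 35.6667 q6 0.57
units now-frame [-0.022 -0.008  0.123] world mm [-0.3 -0.6 -3.7]
wz units 0.005 alt -29.995
units after turn [-0.022 -0.008  0.123]
```

Request:
move_arm([
  {"dx": -0.02,"dy": 0,"dz": 0.12,"wx": 0,"wy": 0,"wz": 0},
  {"dx": 0,"dy": 0,"dz": 0,"wx": 0,"wy": 0,"wz": 0},
  {"dx": 0,"dy": 0,"dz": 0,"wx": 0,"wy": 0,"wz": 0},
])

```text
clock: 35.92
ee_pos: [0.5045, 0.2949, 0.0389]
tcp_rot: [0.75, 0.662, 0.001, 0.0]
ft_force: [0.6, -0.4, -0.9]
opening: 0.59
grip_force: 0.0
```

Request:
move_arm([
  {"dx": 0,"dy": 0,"dz": 0,"wx": 0,"wy": 0,"wz": 0},
  {"dx": 0,"dy": 0,"dz": 0,"wx": 0,"wy": 0,"wz": 0},
  {"dx": 0,"dy": 0,"dz": 0,"wx": 0,"wy": 0,"wz": 0},
  {"dx": 0,"dy": 0,"dz": 0,"wx": 0,"wy": 0,"wz": 0},
  {"dx": 0,"dy": 0,"dz": 0,"wx": 0,"wy": 0,"wz": 0},
  {"dx": 0,"dy": 0,"dz": 0,"wx": 0,"wy": 0,"wz": 0},
  {"dx": 0,"dy": 0,"dz": 0,"wx": 0,"wy": 0,"wz": 0},
  {"dx": 0,"dy": 0,"dz": 0,"wx": 0,"wy": 0,"wz": 0},
], hand=0, grip_force=25)

```text
clock: 36.58
ee_pos: [0.5042, 0.2949, 0.0381]
tcp_rot: [0.75, 0.662, 0.0, 0.0]
ft_force: [0.6, -0.1, -0.6]
opening: 0.15
grip_force: 25.0
```

Request:
move_arm([
  {"dx": 0,"dy": 0,"dz": -0.2,"wx": 0,"wy": 0,"wz": 0},
  {"dx": 0,"dy": 0,"dz": -0.4,"wx": 0,"wy": 0,"wz": 0},
  {"dx": 0,"dy": 0,"dz": -0.9,"wx": 0,"wy": 0,"wz": 0},
  {"dx": 0,"dy": 0,"dz": -1,"wx": 0,"wy": 0,"wz": 0},
  {"dx": 0,"dy": 0,"dz": -1,"wx": 0,"wy": 0,"wz": 0},
  {"dx": 0,"dy": 0,"dz": -1,"wx": 0,"wy": 0,"wz": 0},
  {"dx": 0,"dy": 0,"dz": -1,"wx": 0,"wy": 0,"wz": 0},
  {"dx": 0,"dy": 0,"dz": -1,"wx": 0,"wy": 0,"wz": 0},
])

```text
clock: 37.25
ee_pos: [0.5037, 0.2947, 0.2357]
tcp_rot: [0.75, 0.662, 0.0, 0.0]
ft_force: [1.2, -0.1, -3.3]
opening: 0.15
grip_force: 25.0
```

Request:
move_arm([
  {"dx": 0,"dy": 0,"dz": -0.9,"wx": 0,"wy": 0,"wz": 0},
  {"dx": 0,"dy": 0,"dz": 0,"wx": 0,"wy": 0,"wz": -0.2},
  {"dx": 0,"dy": 0,"dz": 0,"wx": 0,"wy": 0,"wz": 0},
  {"dx": 0,"dy": 0,"dz": 0,"wx": 0,"wy": 0,"wz": 0},
])

```text
clock: 37.58
ee_pos: [0.5035, 0.2945, 0.2593]
tcp_rot: [0.743, 0.67, -0.001, -0.0]
ft_force: [-0.2, 0.8, -3.0]
opening: 0.148
grip_force: 25.0
```

```bash
python3 -c "
from h import *
plan(.5551,-.2894,.2,-6);print(sense()['opening'])"
```

```text
pos [0.5035 0.2945 0.2593] closing dir -5.93 tilt [-1.4e-03 -7.0e-04 -1.0e+00] clk 37.5833 q6 0.55
units now-frame [-19.181   3.724   1.988] world mm [  51.6 -583.9  -59.3]
wz units 0.011 alt -29.989
units after turn [-19.176   3.747   1.988]
0.1480860590473176
```

Request:
move_arm([
  {"dx": -0.3,"dy": 0.06,"dz": 0,"wx": 0,"wy": 0,"wz": 0},
  {"dx": -0.6,"dy": 0.12,"dz": 0,"wx": 0,"wy": 0,"wz": 0},
  {"dx": -0.9,"dy": 0.17,"dz": 0,"wx": 0,"wy": 0,"wz": 0},
  {"dx": -0.9,"dy": 0.17,"dz": 0,"wx": 0,"wy": 0,"wz": 0},
  {"dx": -0.9,"dy": 0.17,"dz": 0,"wx": 0,"wy": 0,"wz": 0},
  {"dx": -0.9,"dy": 0.18,"dz": 0,"wx": 0,"wy": 0,"wz": 0},
  {"dx": -0.9,"dy": 0.18,"dz": 0,"wx": 0,"wy": 0,"wz": 0},
  {"dx": -0.9,"dy": 0.18,"dz": 0,"wx": 0,"wy": 0,"wz": 0},
])

```text
clock: 38.25
ee_pos: [0.5206, 0.1011, 0.2588]
tcp_rot: [0.743, 0.669, -0.001, -0.001]
ft_force: [0.4, -0.4, -2.6]
opening: 0.145
grip_force: 25.0
```

Request:
move_arm([
  {"dx": -0.9,"dy": 0.18,"dz": 0,"wx": 0,"wy": 0,"wz": 0},
  {"dx": -0.9,"dy": 0.18,"dz": 0,"wx": 0,"wy": 0,"wz": 0},
  {"dx": -0.9,"dy": 0.17,"dz": 0,"wx": 0,"wy": 0,"wz": 0},
  {"dx": -0.9,"dy": 0.17,"dz": 0,"wx": 0,"wy": 0,"wz": 0},
  {"dx": -0.9,"dy": 0.17,"dz": 0,"wx": 0,"wy": 0,"wz": 0},
  {"dx": -0.9,"dy": 0.18,"dz": 0,"wx": 0,"wy": 0,"wz": 0},
  {"dx": -0.9,"dy": 0.18,"dz": 0,"wx": 0,"wy": 0,"wz": 0},
  {"dx": -0.9,"dy": 0.18,"dz": 0,"wx": 0,"wy": 0,"wz": 0},
])

```text
clock: 38.92
ee_pos: [0.5401, -0.1179, 0.2588]
tcp_rot: [0.743, 0.669, -0.001, -0.001]
ft_force: [0.5, -0.3, -3.3]
opening: 0.149
grip_force: 25.0
```

Request:
move_arm([
  {"dx": -0.9,"dy": 0.17,"dz": 0,"wx": 0,"wy": 0,"wz": 0},
  {"dx": -0.9,"dy": 0.17,"dz": 0,"wx": 0,"wy": 0,"wz": 0},
  {"dx": -0.9,"dy": 0.17,"dz": 0,"wx": 0,"wy": 0,"wz": 0},
  {"dx": -0.9,"dy": 0.17,"dz": 0,"wx": 0,"wy": 0,"wz": 0},
  {"dx": -0.7,"dy": 0.13,"dz": 0,"wx": 0,"wy": 0,"wz": 0},
  {"dx": -0.4,"dy": 0.08,"dz": 0,"wx": 0,"wy": 0,"wz": 0},
  {"dx": 0,"dy": 0,"dz": 0,"wx": 0,"wy": 0,"wz": 0},
  {"dx": 0,"dy": 0,"dz": 0,"wx": 0,"wy": 0,"wz": 0},
])

```text
clock: 39.58
ee_pos: [0.5525, -0.2591, 0.2591]
tcp_rot: [0.743, 0.669, -0.0, -0.001]
ft_force: [0.2, 0.7, -2.9]
opening: 0.149
grip_force: 25.0
```

Request:
move_arm([
  {"dx": 0,"dy": 0,"dz": 0,"wx": 0,"wy": 0,"wz": 0},
  {"dx": 0,"dy": 0,"dz": 0,"wx": 0,"wy": 0,"wz": 0},
])

```text
clock: 39.75
ee_pos: [0.553, -0.2581, 0.26]
tcp_rot: [0.742, 0.67, 0.0, -0.0]
ft_force: [0.2, 0.5, -2.5]
opening: 0.147
grip_force: 25.0
```

```bash
python3 -c "
from h import *
plan(.5551,-.2894,.2,-6);print(sense()['opening'])"
```

```text
pos [ 0.553  -0.2581  0.26  ] closing dir -5.87 tilt [-3.e-04  4.e-04 -1.e+00] clk 39.75 q6 -0.41
units now-frame [-1.032  0.176  2.001] world mm [  2.1 -31.3 -60. ]
wz units 0.021 alt -29.979
units after turn [-1.032  0.178  2.001]
0.14700180700145726
```

Finish the lateral move and come down to just above the pins.

Request:
move_arm([
  {"dx": -0.5,"dy": 0.09,"dz": 0,"wx": 0,"wy": 0,"wz": 0.02},
  {"dx": -0.53,"dy": 0.09,"dz": 0,"wx": 0,"wy": 0,"wz": 0},
  {"dx": 0,"dy": 0,"dz": 0.6,"wx": 0,"wy": 0,"wz": 0},
  {"dx": 0,"dy": 0,"dz": 0.7,"wx": 0,"wy": 0,"wz": 0},
  {"dx": 0,"dy": 0,"dz": 0.5,"wx": 0,"wy": 0,"wz": 0},
  {"dx": 0,"dy": 0,"dz": 0,"wx": 0,"wy": 0,"wz": 0},
  {"dx": 0,"dy": 0,"dz": 0,"wx": 0,"wy": 0,"wz": 0},
  {"dx": 0,"dy": 0,"dz": 0,"wx": 0,"wy": 0,"wz": 0},
])

```text
clock: 40.42
ee_pos: [0.5557, -0.2911, 0.2073]
tcp_rot: [0.743, 0.669, 0.0, 0.001]
ft_force: [0.3, -0.4, -3.3]
opening: 0.151
grip_force: 25.0
```

```bash
python3 -c "
from h import *
plan(.5551,-.2894,.17,-6);print(sense()['opening'])
im=read_camera('wrist');cv2.imwrite('pics/w4.png',cv2.resize(im[:,:,::-1],(800,600)))"
```

```text
pos [ 0.5557 -0.2911  0.2073] closing dir -6.06 tilt [ 1.3e-03 -9.0e-04 -1.0e+00] clk 40.4167 q6 -0.45
units now-frame [ 0.057 -0.028  1.243] world mm [ -0.6   1.7 -37.3]
wz units -0.009 alt 29.991
units after turn [ 0.057 -0.028  1.243]
0.1505561788151596
```

View pics/w4.png

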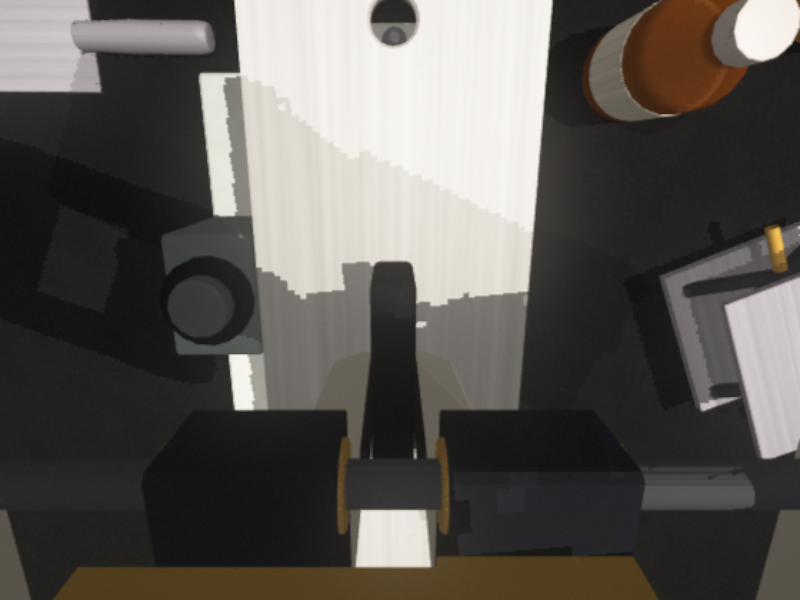

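The far hole is centred at (394,20) with its pin in line below at (394,37), so the cover is aligned. Lowering.

Request:
move_arm([
  {"dx": 0.05,"dy": -0.02,"dz": 0.2,"wx": 0,"wy": 0,"wz": 0},
  {"dx": 0,"dy": 0,"dz": 0.2,"wx": 0,"wy": 0,"wz": 0},
  {"dx": 0,"dy": 0,"dz": 0.15,"wx": 0,"wy": 0,"wz": 0},
  {"dx": 0,"dy": 0,"dz": 0.15,"wx": 0,"wy": 0,"wz": 0},
  {"dx": 0,"dy": 0,"dz": 0.1,"wx": 0,"wy": 0,"wz": 0},
  {"dx": 0,"dy": 0,"dz": 0,"wx": 0,"wy": 0,"wz": 0},
  {"dx": 0,"dy": 0,"dz": 0,"wx": 0,"wy": 0,"wz": 0},
])

```text
clock: 41.05
ee_pos: [0.5548, -0.2889, 0.182]
tcp_rot: [0.743, 0.669, -0.0, -0.0]
ft_force: [0.2, 0.0, -2.5]
opening: 0.148
grip_force: 25.0
```

Request:
move_arm([
  {"dx": 0,"dy": 0,"dz": 0.1,"wx": 0,"wy": 0,"wz": 0},
  {"dx": 0,"dy": 0,"dz": 0.1,"wx": 0,"wy": 0,"wz": 0},
  {"dx": 0,"dy": 0,"dz": 0.07,"wx": 0,"wy": 0,"wz": 0},
  {"dx": 0,"dy": 0,"dz": 0,"wx": 0,"wy": 0,"wz": 0},
  {"dx": 0,"dy": 0,"dz": 0,"wx": 0,"wy": 0,"wz": 0},
])

```text
clock: 41.47
ee_pos: [0.5547, -0.2889, 0.1739]
tcp_rot: [0.743, 0.669, -0.0, -0.0]
ft_force: [-0.1, -0.3, -3.1]
opening: 0.151
grip_force: 25.0
```

```bash
python3 -c "
from h import *
plan(.5551,-.2894,.1685,-6);s=sense();print(s['opening'],s['ft_force'],s['moment'])"
```

```text
pos [ 0.5547 -0.2889  0.1739] closing dir -6.05 tilt [-3.e-04  1.e-04 -1.e+00] clk 41.4667 q6 -0.45
units now-frame [-0.016  0.014  0.179] world mm [ 0.4 -0.5 -5.4]
wz units -0.008 alt 29.992
units after turn [-0.016  0.014  0.179]
0.15086258709703126 [-0.13516884 -0.2644741  -3.07507521] [-0.08491976 -0.06057426  0.00423435]
```

Request:
move_arm([
  {"dx": 0,"dy": 0,"dz": 0.06,"wx": 0,"wy": 0,"wz": 0},
  {"dx": 0,"dy": 0,"dz": 0.06,"wx": 0,"wy": 0,"wz": 0},
  {"dx": 0,"dy": 0,"dz": 0.04,"wx": 0,"wy": 0,"wz": 0},
  {"dx": 0,"dy": 0,"dz": 0,"wx": 0,"wy": 0,"wz": 0},
  {"dx": 0,"dy": 0,"dz": 0,"wx": 0,"wy": 0,"wz": 0},
])

```text
clock: 41.88
ee_pos: [0.5548, -0.2889, 0.1692]
tcp_rot: [0.743, 0.669, -0.0, -0.0]
ft_force: [-0.6, -0.6, -2.4]
opening: 0.151
grip_force: 25.0
```

Request:
move_arm([
  {"dx": 0,"dy": 0,"dz": 0.04,"wx": 0,"wy": 0,"wz": 0},
  {"dx": 0,"dy": 0,"dz": 0,"wx": 0,"wy": 0,"wz": 0},
  {"dx": 0,"dy": 0,"dz": 0,"wx": 0,"wy": 0,"wz": 0},
])

```text
clock: 42.13
ee_pos: [0.5549, -0.289, 0.1682]
tcp_rot: [0.743, 0.669, 0.0, 0.0]
ft_force: [-0.3, -0.6, -1.8]
opening: 0.152
grip_force: 25.0
```

Request:
move_arm([
  {"dx": 0,"dy": 0,"dz": 0.03,"wx": 0,"wy": 0,"wz": 0},
  {"dx": 0,"dy": 0,"dz": 0,"wx": 0,"wy": 0,"wz": 0},
  {"dx": 0,"dy": 0,"dz": 0,"wx": 0,"wy": 0,"wz": 0},
])

```text
clock: 42.38
ee_pos: [0.5549, -0.289, 0.1681]
tcp_rot: [0.743, 0.669, 0.0, 0.0]
ft_force: [-2.8, 0.7, 6.0]
opening: 0.148
grip_force: 25.0
```

Request:
move_arm([
  {"dx": 0,"dy": 0,"dz": 0,"wx": 0,"wy": 0,"wz": 0},
  {"dx": 0,"dy": 0,"dz": 0,"wx": 0,"wy": 0,"wz": 0},
  {"dx": 0,"dy": 0,"dz": 0,"wx": 0,"wy": 0,"wz": 0},
  {"dx": 0,"dy": 0,"dz": 0,"wx": 0,"wy": 0,"wz": 0},
  {"dx": 0,"dy": 0,"dz": 0,"wx": 0,"wy": 0,"wz": 0},
  {"dx": 0,"dy": 0,"dz": 0,"wx": 0,"wy": 0,"wz": 0},
], hand=45)

```text
clock: 42.88
ee_pos: [0.5548, -0.2889, 0.1671]
tcp_rot: [0.743, 0.669, 0.0, -0.0]
ft_force: [0.8, -0.8, -0.4]
opening: 0.476
grip_force: 0.0
```

Request:
move_arm([
  {"dx": 0,"dy": 0,"dz": -0.6,"wx": 0,"wy": 0,"wz": 0},
  {"dx": 0,"dy": 0,"dz": -0.9,"wx": 0,"wy": 0,"wz": 0},
  {"dx": 0,"dy": 0,"dz": -0.9,"wx": 0,"wy": 0,"wz": 0},
  {"dx": 0,"dy": -0.8,"dz": 0,"wx": 0,"wy": 0,"wz": 0},
  {"dx": 0,"dy": -0.9,"dz": 0,"wx": 0,"wy": 0,"wz": 0},
  {"dx": 0,"dy": -0.9,"dz": 0,"wx": 0,"wy": 0,"wz": 0},
  {"dx": 0,"dy": -0.6,"dz": 0,"wx": 0,"wy": 0,"wz": 0},
  {"dx": 0,"dy": 0,"dz": 0,"wx": 0,"wy": 0,"wz": 1},
])

```text
clock: 43.55
ee_pos: [0.4568, -0.2784, 0.2393]
tcp_rot: [0.777, 0.629, -0.0, -0.0]
ft_force: [0.4, 0.4, 0.2]
opening: 0.486
grip_force: 0.0
```

Request:
move_arm([
  {"dx": 0,"dy": 0,"dz": 0,"wx": 0,"wy": 0,"wz": 1},
  {"dx": 0,"dy": 0,"dz": 0,"wx": 0,"wy": 0,"wz": 1},
  {"dx": 0,"dy": 0,"dz": 0,"wx": 0,"wy": 0,"wz": 1},
  {"dx": 0,"dy": 0,"dz": 0,"wx": 0,"wy": 0,"wz": 1},
  {"dx": 0,"dy": 0,"dz": 0,"wx": 0,"wy": 0,"wz": 1},
  {"dx": 0,"dy": 0,"dz": 0,"wx": 0,"wy": 0,"wz": 1},
  {"dx": 0,"dy": 0,"dz": 0,"wx": 0,"wy": 0,"wz": 1},
  {"dx": 0,"dy": 0,"dz": 0,"wx": 0,"wy": 0,"wz": 1},
], hand=0)

```text
clock: 44.22
ee_pos: [0.4593, -0.2788, 0.2392]
tcp_rot: [0.967, 0.256, 0.0, 0.0]
ft_force: [0.2, 0.5, 0.1]
opening: 0.011
grip_force: 0.0
```

Request:
move_arm([
  {"dx": 0,"dy": 0,"dz": 0,"wx": 0,"wy": 0,"wz": 1},
  {"dx": 0,"dy": 0,"dz": 0,"wx": 0,"wy": 0,"wz": 1},
  {"dx": 0,"dy": 0,"dz": 0,"wx": 0,"wy": 0,"wz": 1},
  {"dx": 0,"dy": 0,"dz": 0,"wx": 0,"wy": 0,"wz": 1},
  {"dx": 0,"dy": 0,"dz": 0,"wx": 0,"wy": 0,"wz": 1},
  {"dx": 0,"dy": 0,"dz": 0,"wx": 0,"wy": 0,"wz": 1},
  {"dx": 0,"dy": 0,"dz": 0,"wx": 0,"wy": 0,"wz": 0},
  {"dx": 0,"dy": 0,"dz": 0,"wx": 0,"wy": 0,"wz": 0},
])

```text
clock: 44.88
ee_pos: [0.4593, -0.2788, 0.2391]
tcp_rot: [0.999, -0.051, -0.0, 0.0]
ft_force: [0.6, -0.1, -0.0]
opening: 0.003
grip_force: 0.0
```

```bash
python3 -c "
from h import *
plan(.457,-.276,.16)
s=read_camera('scene')[145:235,50:230,::-1];t=read_camera('top')[160:280,330:490,::-1]
cv2.imwrite('pics/c5.png',np.vstack([cv2.resize(s,(590,295)),cv2.resize(t,(400,300))[:, :].copy() if 0 else cv2.copyMakeBorder(cv2.resize(t,(400,300)),0,0,0,190,cv2.BORDER_CONSTANT)]))"
```

```text
pos [ 0.4593 -0.2788  0.2391] closing dir -95.86 tilt [-0. -0. -1.] clk 44.8833 q6 1.04
units now-frame [-0.086 -0.085  2.638] world mm [ -2.3   2.8 -79.1]
```

View pics/c5.png

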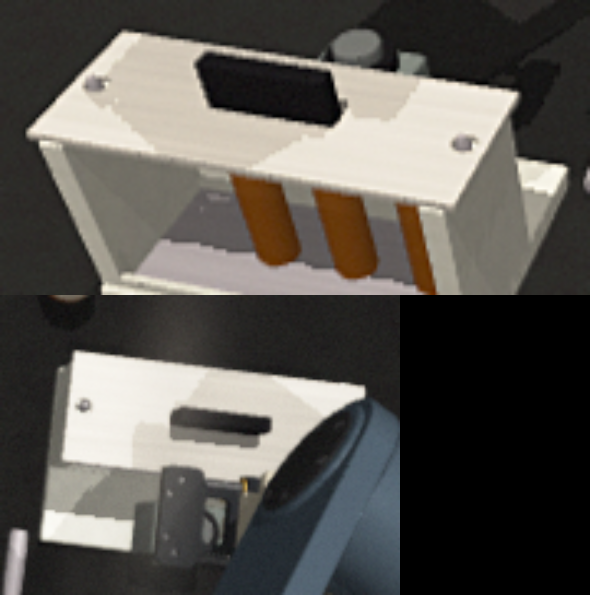

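The cover is seated flat with both pins in their holes, at (95,83) and (462,143), and the three tubes are inside. Next is the button.

Request:
move_arm([
  {"dx": -0.08,"dy": -0.08,"dz": 0.6,"wx": 0,"wy": 0,"wz": 0},
  {"dx": 0,"dy": 0,"dz": 0.8,"wx": 0,"wy": 0,"wz": 0},
  {"dx": 0,"dy": 0,"dz": 0.8,"wx": 0,"wy": 0,"wz": 0},
  {"dx": 0,"dy": 0,"dz": 0.6,"wx": 0,"wy": 0,"wz": 0},
  {"dx": 0,"dy": 0,"dz": 0.3,"wx": 0,"wy": 0,"wz": 0},
  {"dx": 0,"dy": 0,"dz": 0.1,"wx": 0,"wy": 0,"wz": 0},
  {"dx": 0,"dy": 0,"dz": 0,"wx": 0,"wy": 0,"wz": 0},
  {"dx": 0,"dy": 0,"dz": 0,"wx": 0,"wy": 0,"wz": 0},
])

```text
clock: 45.65
ee_pos: [0.4576, -0.2765, 0.144]
tcp_rot: [0.999, -0.052, 0.001, 0.0]
ft_force: [-0.0, 0.2, 0.7]
opening: 0.0
grip_force: 0.0
```

Request:
move_arm([
  {"dx": 0,"dy": 0,"dz": 0.1,"wx": 0,"wy": 0,"wz": 0},
  {"dx": 0,"dy": 0,"dz": 0.1,"wx": 0,"wy": 0,"wz": 0},
  {"dx": 0,"dy": 0,"dz": 0,"wx": 0,"wy": 0,"wz": 0},
  {"dx": 0,"dy": 0,"dz": 0,"wx": 0,"wy": 0,"wz": 0},
])

```text
clock: 45.98
ee_pos: [0.4577, -0.2765, 0.1377]
tcp_rot: [0.999, -0.053, 0.001, 0.001]
ft_force: [3.1, -1.5, 3.5]
opening: 0.004
grip_force: 1.7
```

Request:
move_arm([
  {"dx": 0,"dy": 0,"dz": 0.08,"wx": 0,"wy": 0,"wz": 0},
  {"dx": 0,"dy": 0,"dz": 0.07,"wx": 0,"wy": 0,"wz": 0},
  {"dx": 0,"dy": 0,"dz": 0,"wx": 0,"wy": 0,"wz": 0},
  {"dx": 0,"dy": 0,"dz": 0,"wx": 0,"wy": 0,"wz": 0},
])

```text
clock: 46.32
ee_pos: [0.4579, -0.2766, 0.1349]
tcp_rot: [0.999, -0.053, 0.001, 0.001]
ft_force: [-4.9, 3.1, 26.8]
opening: 0.004
grip_force: 13.7
```

At about 5 N the travel is used up, and a hard stop at 27 N shows the button is fully down. Now retracting.

Request:
move_arm([
  {"dx": 0,"dy": 0,"dz": 0,"wx": 0,"wy": 0,"wz": 0},
  {"dx": 0,"dy": 0,"dz": 0,"wx": 0,"wy": 0,"wz": 0},
  {"dx": 0,"dy": 0,"dz": -0.3,"wx": 0,"wy": 0,"wz": 0},
  {"dx": 0,"dy": 0,"dz": -0.8,"wx": 0,"wy": 0,"wz": 0},
  {"dx": 0,"dy": 0,"dz": -1,"wx": 0,"wy": 0,"wz": 0},
  {"dx": 0,"dy": 0,"dz": -1,"wx": 0,"wy": 0,"wz": 0},
  {"dx": -1,"dy": 0,"dz": -1,"wx": 0,"wy": 0,"wz": 0},
  {"dx": -1,"dy": 0,"dz": 0,"wx": 0,"wy": 0,"wz": 0},
])

```text
clock: 46.98
ee_pos: [0.399, -0.2706, 0.2593]
tcp_rot: [0.999, -0.052, 0.002, 0.002]
ft_force: [-0.1, -0.6, -0.6]
opening: 0.005
grip_force: 0.0
```

```bash
python3 -c "
from h import *
print(sense()['ee_pos'],sense()['ft_force'])
cv2.imwrite('pics/s9.png',cv2.resize(read_camera('scene')[:,:,::-1],(800,600)))"
```

```text
[ 0.39903178 -0.27062022  0.25928221] [-0.09800852 -0.56961846 -0.55595334]
```

View pics/s9.png

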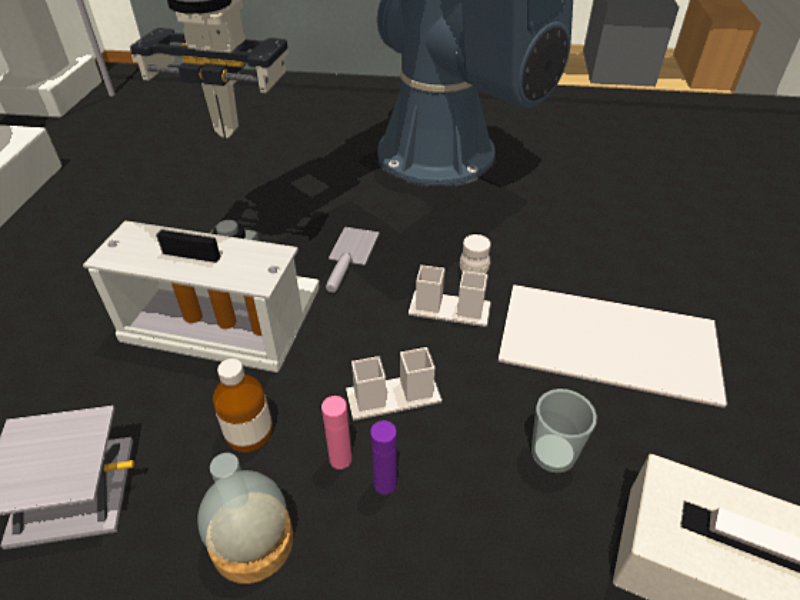

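The cover is seated with the tubes inside, both stands are standing (stand_a was nudged aside to (450,300) by the disturbance) and the bystanders are upright. Handing in.

```bash
python3 -c "
from station import *
print(close_job())"
```

```text
the job is handed in; nothing more can be done
None
```

The job is handed in at about 47 s: all three tubes found stand upright on the warmer's tray, the cover is back flat on both pins, the start button was pressed to its stop (judged from the force, as its travel can't be read), and the stands, bystanders and look-alikes are all still standing.

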